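Fill the nibble dish and hold it up

TASK

Pour all six chocolate balls from the blue cup into the white dish while the dish sits on its round stand, then set the empty cup back down upright on the steel worktop and let go of it. Then lift the dish by the wooden handle in its middle, keeping it level, until its underside is at least 10 cm above the stand, and finish while still holding it up there, level and steady, with all six balls in it. Leave the other things on the worktop where they are.

Things in the scene. Friction and masses are not known exactly. Their poses are not given: they have to be found in the camera images.
- cup_mid (a point): (All sizes in mm.) Blue round open cup, 70 high, 52 across at the foot widening evenly to 62 at the rim, wall 2.5, floor 4 thick, about 90 g, standing upright on the worktop with the six balls inside. The point is on its axis, 35 above its underside (half-way up, where it is 57 across); z points up out of the mouth.
- cup: The same cup; origin at the centre of its underside, z up out of the mouth. Grip it across its sides; leaning the gripper some 40 degrees away from the pouring side beforehand leaves more room to tip. The balls all roll out once it is tipped some 100 degrees or more from upright.
- dish_grip (a point): Centre of the upright dark wooden handle in the middle of the dish: a flat block 40 long (x) by 14 thick (y) by 44 high (z). The point is 90 above the dish's underside; the block's top is 112 above it. Grip it across its 14 thickness, from above.
- dish: White round dish, 132 across at the foot flaring to 170 at the rim, rim 34 high, floor 6 thick, wall 4, about 320 g, with a brass stem 12 thick up its middle that carries the wooden handle. It stands loose on the stand. Origin at the centre of its underside, z up.
- stand: Round wooden stand 150 across and 30 high, fixed to the worktop, under the dish. Origin at the centre of its underside, on the worktop.
- choc0_center (a point): Glossy dark brown chocolate ball 1 of 6, 18 across, 10 g, slippery, rolls easily; the point is its centre.
- choc1_center (a point): Glossy dark brown chocolate ball 2 of 6, 18 across, 10 g, slippery, rolls easily; the point is its centre.
- choc2_center (a point): Glossy dark brown chocolate ball 3 of 6, 18 across, 10 g, slippery, rolls easily; the point is its centre.
- choc3_center (a point): Glossy dark brown chocolate ball 4 of 6, 18 across, 10 g, slippery, rolls easily; the point is its centre.
- choc4_center (a point): Glossy dark brown chocolate ball 5 of 6, 18 across, 10 g, slippery, rolls easily; the point is its centre.
- choc5_center (a point): Glossy dark brown chocolate ball 6 of 6, 18 across, 10 g, slippery, rolls easily; the point is its centre.
- bowl: Bystander, leave alone: white round ceramic bowl, 150 across, 75 high. Origin at the underside.
- bottle0: Bystander, leave alone: small amber bottle with black cap, 34 across, 85 high. Origin at the underside.
- bottle1: Bystander, leave alone: the same kind of small amber bottle. Origin at the underside.
- jar: Bystander, leave alone: orange jar with white lid, 72 across, 100 high. Origin at the underside.
- tart_plate: Bystander, leave alone: white plate 170 across with three tarts, 45 high. Origin at the underside.
- spatula: Bystander, leave alone: spatula lying flat. Origin at the underside.
There are look-alikes about, which are no part of the job. What is shaped like the dish but orange, red or turquoise is not meant.

How it is judged:
On the way, in this order (a step that is already met when the one before it is completed fails the run):
1. the cup is lifted and tipped at the dish (angle between cup_mid's own z axis and vertical above 0.9 rad and height (world z) of cup_mid above 0.08 m and horizontal distance between cup_mid and dish_grip below 0.18 m), for 0.1 s.
2. all six balls lie in the dish, the dish still on its stand, the cup still in the hand (horizontal distance between each of choc0_center, choc1_center, choc2_center, choc3_center, choc4_center, choc5_center and dish_grip below 0.082 m and z of choc0_center in the frame of dish_grip between -0.088 and -0.045 m and z of choc1_center in the frame of dish_grip between -0.088 and -0.045 m and z of choc2_center in the frame of dish_grip between -0.088 and -0.045 m and z of choc3_center in the frame of dish_grip between -0.088 and -0.045 m and z of choc4_center in the frame of dish_grip between -0.088 and -0.045 m and z of choc5_center in the frame of dish_grip between -0.088 and -0.045 m and contact force between dish and stand above 0.5 N and contact force between cup and the fingers above 0.2 N), for 0.2 s.
3. the empty cup stands upright on the worktop, released, while the dish still rests on its stand (angle between cup_mid's own z axis and vertical below 0.1 rad and height (world z) of cup_mid between 0.025 and 0.045 m and contact force between cup and the fingers below 0.05 N and linear speed of cup below 0.03 m/s and contact force between cup and dish below 0.05 N and contact force between dish and stand above 0.5 N), for 0.2 s.
At the end, for the whole second after the job is handed in: Only the fingers hold the dish, its underside 98 mm or more above the stand, within 0.1 rad of level, slower than 0.03 m/s and 0.2 rad/s, touching no other thing; all six balls lie in it; the cup stands released on the worktop, within 0.1 rad of upright, at rest (horizontal distance between each of choc0_center, choc1_center, choc2_center, choc3_center, choc4_center, choc5_center and dish_grip below 0.082 m and z of choc0_center in the frame of dish_grip between -0.088 and -0.045 m and z of choc1_center in the frame of dish_grip between -0.088 and -0.045 m and z of choc2_center in the frame of dish_grip between -0.088 and -0.045 m and z of choc3_center in the frame of dish_grip between -0.088 and -0.045 m and z of choc4_center in the frame of dish_grip between -0.088 and -0.045 m and z of choc5_center in the frame of dish_grip between -0.088 and -0.045 m and angle between each of cup_mid, dish_grip's own z axis and vertical below 0.1 rad and height (world z) of cup_mid between 0.025 and 0.045 m and contact force between cup and the fingers below 0.05 N and linear speed of each of cup, dish below 0.03 m/s and contact force between cup and dish below 0.05 N and z of dish in the frame of stand above 0.128 m and angular speed of dish below 0.2 rad/s and contact force between dish and the fingers above 1 N and contact force between dish and stand below 0.05 N and contact force between dish and bowl below 0.05 N and contact force between dish and bottle0 below 0.05 N and contact force between dish and bottle1 below 0.05 N and contact force between dish and jar below 0.05 N and contact force between dish and tart_plate below 0.05 N and contact force between dish and spatula below 0.05 N); the arm keeps its last pose, push and grip.
It fails at once if a bystander is pushed away (distance of any of bowl, bottle0, bottle1, jar, tart_plate, spatula from where it was at the start of the episode above 0.03 m).
It fails at once if a bystander is knocked over (angle between any of bowl, bottle0, bottle1, jar, tart_plate's own z axis and vertical above 0.5 rad).
It fails at once if the dish is tipped well out of level (angle between dish_grip's own z axis and vertical above 0.35 rad).
It also fails if it takes over 72 s, if anything falls off the work surface, if the arm or the gripper's body presses on something with over 40 N, if the wrist force passes 120 N, or if a joint passes its speed limit or range.

ROBOT

A 6-joint arm with a two-finger parallel gripper is mounted at the origin on the work surface. World frame = base frame: x ahead of the robot, y to its left, z up, the work surface at z = 0. Lengths are in m, angles in rad, forces in N, time in s.
With the tool pointing down it reaches from about 0.375 to 0.9 m from the base axis. Payload 3.1 kg.
Tool frame: the origin (TCP) lies on the centre line of the jaws, within the pads' length; the fingertips stand 17 mm ahead of it and the grasp point (between the pads) lies 2 mm behind it; z points along the fingers, y is the line along which they close (so a half turn about z gives the same grasp; the last joint's range is limited). The gripper opens to 85 mm and grips with 20 to 120 N. Pads are 22 mm wide; open, the fingers measure 114 mm over their backs; the gripper's body (76 mm by 85 mm) begins 54 mm behind the grasp point. The pads swing forward as they close: fully open they stand 13 mm farther back than shut.
Start: joints at [-1.478, 0.527, 1.433, -0, 1.181, -0.178], TCP at [0.168, -0.602, 0.214] pointing down, gripper open.
Joint ranges: [-3.08, 3.08], [-0.75, 2.2], [0.22, 2.44], [-1.43, 4.57], [0, 2.65], [-2.85, 2.85]. Speed limits (rad/s): [2.79, 2.79, 3.14, 3.14, 3.14, 3.14].

INTERFACE

Orientations are given as a unit quaternion [w, x, y, z].
In Python, from station import manip, camera, camera_info, job_done, nets gives the robot as it stands.
- The arm moves only by the tool apply_moves, never from a script. Its argument "series" is text: rows parted by semicolons, each of 5 numbers parted by spaces: the gripper command: -1 is fully open, 1 is shut, values between are in proportion, then the shift along the tool's x, y, z in m, then the turn about the tool's z in degrees. A call has 1 to 10 rows; each row shifts and turns the commanded pose from where the row before left it, along the tool's axes as they then stand; what a row does not reach is not made up. A row lasts 1/8 s, in which the tool goes at most 62.5 mm and 10.7 degrees, less where a joint would pass 70% of its speed; a pose out of reach is approached as far as the arm can. A call with a gripper value outside its range is refused whole. The fingers move at their own pace and stop on an object; the grip force is fixed at half the most. Time passes only in rows, so rows that do not move let the fingers close. It gives the time, the measured TCP pose, the force, the opening and the grip force at its end, in the units of the state.
- manip.state(): the state, without advancing time (a new reading comes with each control period).
- camera(name): name is "scene" or "top" or "wrist"; returns the picture (420x560x3 uint8, red, green, blue); there is no depth.
- camera_info(name): a dict with "intrinsics" (3x3 intrinsics, pixels), "R" (3x3) and "t" (3): a world point X has camera coordinates R X + t. Camera axes: x right, y down, z forward; pixel columns grow to the right and rows downward; lengths in m; the calibration is good to about 2 mm. A picture is of the moment at which its call begins: read the wrist's pose just before it. camera_info takes no time and is no camera call; for the wrist camera it gives the pose at the moment of the call.
- job_done(): hands the job in; it is judged then, once.
Trained networks look in the newest picture that a camera, given by its name, has taken for a name from the list of things; names that differ only in an ending like _2 or _b are one class to them, and where a whole thing is asked for, a point or a joint stands for the part that bears it (a point fixed in the world has none). Each returns a list of dicts, best first, with "conf" (0 to 1); they miss things now and then, are a little off and sometimes report something else, mostly with a low value. They report only what shows in the picture. A call takes as long as a camera call. They do not tell look-alikes from the thing itself.
- nets.silhouettes(camera, query): "region" (420x560 bool, what is visible of it) and "centre" ([column, row] in pixels, amid what is visible of it).
- nets.mark_of(camera, query): "centre" ([column, row] in pixels: a listed point, or the origin of a listed thing).
The state is a dict: "time": time; "joint_pos": joint angles; "joint_vel": joint speeds; "joint_efforts": joint torques, N m; "ee_pos": TCP position; "tool_rot": TCP orientation; "wrist_force": force on the tool from outside, world axes, zero at the start; "torque": the same for the moment, N m; "gripper_width": finger opening in m; "gripper_force": force on a finger pad.
Only numpy, scipy, OpenCV 4.12 (cv2) and the standard library are available. Lean on these libraries where they do the work, as an engineer would, in place of code of your own. Each camera call takes 0.05 s, during which the arm holds its last target. There are 200 camera calls.

## Working session

There is one attempt and no reset: what is moved stays moved. The work goes in short steps, Python scripts to look and compute and a tool call to move; the robot and the scene stay as the last step left them, time stands still between calls to the robot, and variables do not carry over. Pictures are saved under pics/ and viewed, at most 10 in all, crops included, and the job is handed in when it is done.

Besides the shell and the picture viewer there is one more tool, called as name(argument=value, ...) on one line, values as JSON. apply_moves: Moves the arm, as the interface text tells. Its arguments: {"type":"object","properties":{"series":{"type":"string"}},"required":["series"]}

```bash
mkdir -p pics; cat > h.py <<'E'
import numpy as np, cv2
from station import manip, camera, camera_info, job_done, nets
from scipy.spatial.transform import Rotation as Ro
def ray(cam,px,info=None):
    i=info or camera_info(cam); K=np.array(i["intrinsics"]);R=np.array(i["R"]);t=np.array(i["t"])
    d=R.T@np.linalg.solve(K,[px[0],px[1],1.]); return -R.T@t,d
def atz(cam,px,z):
    c,d=ray(cam,px); return c+d*(z-c[2])/d[2]
def save(cam,n):
    im=camera(cam); cv2.imwrite(f"pics/{n}.png",im[:,:,::-1]); return im
def tri(pairs):
    A=np.zeros((3,3));b=np.zeros(3)
    for cam,px in pairs:
        c,d=ray(cam,px);d/=np.linalg.norm(d);P=np.eye(3)-np.outer(d,d);A+=P;b+=P@c
    return np.linalg.solve(A,b)
E
python3 - <<'E'
from h import *
a=save("scene","s0");b=save("top","t0")
cv2.imwrite("pics/both.png",cv2.resize(np.hstack([a,b])[:,:,::-1],(800,300)))
for q in ["cup_mid","dish_grip","dish","bowl","bottle0","jar","tart_plate","spatula","stand","choc0_center"]:
  for c in ["scene","top"]:
    print(q,c,[(np.round(d["centre"]).astype(int).tolist(),round(d["conf"],2)) for d in nets.mark_of(c,q)])
E
```

```text
cup_mid scene [([347, 254], 0.91), ([351, 261], 0.56)]
cup_mid top [([216, 234], 0.7)]
dish_grip scene [([203, 137], 0.94), ([305, 162], 0.78), ([257, 176], 0.73), ([332, 204], 0.64), ([270, 308], 0.42)]
dish_grip top [([457, 235], 0.8), ([257, 259], 0.69), ([334, 218], 0.68)]
dish scene [([304, 184], 0.74), ([205, 157], 0.73), ([257, 200], 0.71), ([231, 267], 0.57)]
dish top [([333, 220], 0.95), ([264, 261], 0.93), ([448, 234], 0.89)]
bowl scene [([269, 305], 0.78)]
bowl top [([226, 153], 0.73)]
bottle0 scene [([229, 267], 0.63), ([235, 290], 0.6)]
bottle0 top [([282, 158], 0.62), ([260, 150], 0.39)]
jar scene [([434, 333], 0.94)]
jar top [([124, 223], 0.69)]
tart_plate scene [([200, 234], 0.55)]
tart_plate top [([327, 162], 0.61)]
spatula scene [([234, 162], 0.69)]
spatula top [([407, 248], 0.62), ([284, 158], 0.16)]
stand scene [([260, 204], 0.57)]
stand top [([332, 158], 0.46)]
choc0_center scene [([270, 305], 0.49)]
choc0_center top []
```

View pics/t0.png

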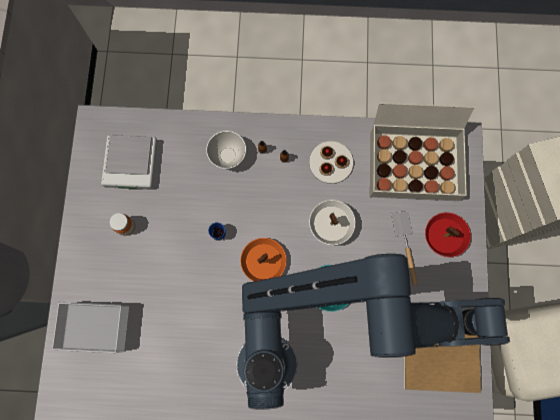

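View pics/s0.png

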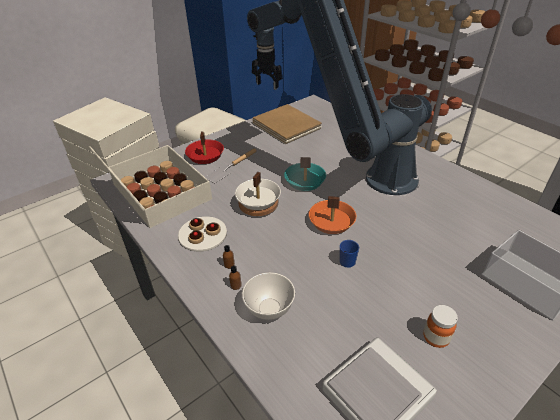

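Dish candidates in the top view are white (333,220), orange (264,261), red (448,234) and turquoise (~335,290, partly under the arm). White is the one described, and it stands on a wooden stand (scene 257,195). The only blue cup is at top (217,232), scene (348,254). I'll locate both now and check one close crop.

```bash
python3 - <<'E'
from h import *
b=save("top","t1");a=save("scene","s1")
r=lambda im,x,y,s:cv2.resize(im[y-s:y+s,x-s:x+s],(390,390),interpolation=cv2.INTER_CUBIC)
cv2.imwrite("pics/crop1.png",np.hstack([r(b,333,220,28),r(a,258,190,35)])[:,:,::-1])
P=lambda n,x:print(n,np.round(x,4))
P("grip",tri([("top",(334,218)),("scene",(257,176))]))
P("dish",tri([("top",(333,220)),("scene",(257,200))]))
P("cup",tri([("top",(216,234)),("scene",(347,254))]))
def sil(c,q,near):
    L=nets.silhouettes(c,q); L=[d for d in L if np.hypot(*(np.array(d["centre"])-near))<25]
    return L[0]["region"] if L else None
for q,n in [("cup",(217,232)),("dish",(333,221))]:
    m=sil("top",q,n)
    if m is not None:
        y,x=np.nonzero(m); print(q,x.min(),x.max(),y.min(),y.max(),x.mean(),y.mean())
# rims
ys,xs=np.nonzero((b[:,:,2].astype(int)>b[:,:,0]+50)&(np.arange(560)[None]<260)&(np.arange(560)[None]>180)&(np.arange(420)[:,None]<300)&(np.arange(420)[:,None]>200))
print("blue",xs.min(),xs.max(),ys.min(),ys.max())
P("cuprim?",atz("top",((xs.min()+xs.max())/2,(ys.min()+ys.max())/2),0.05))
for q,c,px in [("orange","top",(264,261)),("bowl","top",(226,153)),("bottleA","top",(282,158)),("bottleB","top",(260,150)),("jar","top",(124,223)),("tart","top",(331,162))]: P(q,atz("top",px,.03))
P("topcam",ray("top",(280,210))[0]); s=manip.state(); print(s["ee_pos"],s["tool_rot"],s["gripper_width"])
print(Ro.from_quat(np.array(s["tool_rot"])[[1,2,3,0]]).as_matrix().round(3)); print(np.round(camera_info("wrist")["R"],3),camera_info("wrist")["t"])
E
```

```text
grip [ 0.5124 -0.214   0.1349]
dish [ 0.5235 -0.2167  0.0293]
cup [0.4587 0.205  0.0321]
cup 209 222 223 235 214.18309859154928 227.28169014084506
dish 309 354 200 244 331.6856450635978 222.01393095093883
blue 208 224 223 238
cuprim? [0.465  0.2079 0.05  ]
orange [0.3637 0.0272 0.03  ]
bowl [0.7707 0.1943 0.03  ]
bottleA [ 0.7606 -0.0205  0.03  ]
bottleB [0.7888 0.0651 0.03  ]
jar [0.4812 0.5534 0.03  ]
tart [ 0.7532 -0.2078  0.03  ]
topcam [ 0.1179 -0.0474  1.9891]
[ 0.16781993 -0.60200669  0.2138408 ] [ 4.87480352e-07  9.90779441e-01  1.35484682e-01 -4.77255287e-07] 0.08552571169561313
[[ 0.963  0.268 -0.   ]
 [ 0.268 -0.963 -0.   ]
 [-0.     0.    -1.   ]]
[[ 0.268 -0.963  0.001]
 [-0.925 -0.257  0.281]
 [-0.271 -0.076 -0.96 ]] [-0.62583382 -0.03631281  0.37767669]
```

View pics/crop1.png

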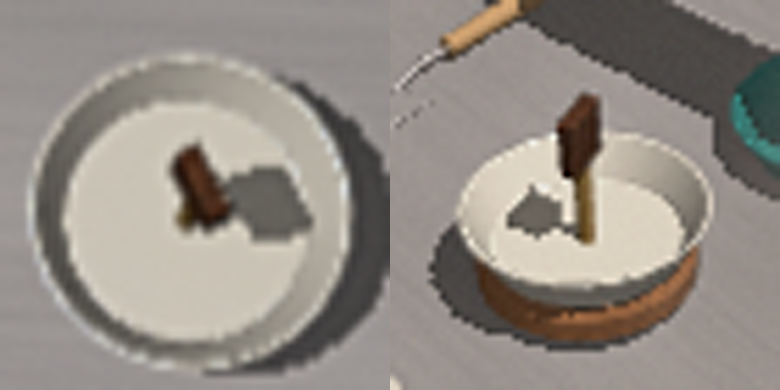

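The right panel confirms the white dish on its wooden stand, with the handle near (0.515,-0.215). The moves have no direct lean command, so I'll check what the arm does at the edge of its reach, in free space going up.

apply_moves(series="-1 0 0 -0.06 0;-1 0 0 -0.06 0;-1 0 0 -0.06 0;-1 0 0 -0.06 0;-1 0 0 -0.06 0;-1 0 0 -0.06 0;-1 0 0 -0.06 0;-1 0 0 -0.06 0;-1 0 0 -0.06 0;-1 0 0 -0.06 0")

```text
time: 2.55
ee_pos: [0.1551, -0.5575, 0.7487]
tool_rot: [0.017, 0.991, 0.135, 0.003]
wrist_force: [0.1, -1.2, -0.3]
gripper_width: 0.0853
gripper_force: 0.0
```

apply_moves(series="-1 0 0 -0.06 0;-1 0 0 -0.06 0;-1 0 0 -0.06 0;-1 0 0 -0.06 0")

```text
time: 3.05
ee_pos: [0.1269, -0.4547, 0.8321]
tool_rot: [0.06, 0.989, 0.135, 0.008]
wrist_force: [-0.3, 0.2, 1.2]
gripper_width: 0.0854
gripper_force: 0.0
```

```bash
python3 - <<'E'
from h import *
s=manip.state(); print(np.round(s["joint_pos"],3),np.round(s["ee_pos"],3)); print(Ro.from_quat(np.array(s["tool_rot"])[[1,2,3,0]]).as_matrix().round(3))
E
```

```text
[-1.557  0.245  0.219  0.056  2.561 -0.21 ] [ 0.127 -0.455  0.832]
[[ 0.963  0.267  0.032]
 [ 0.269 -0.956 -0.116]
 [-0.     0.12  -0.993]]
```

At the reach limit the tool leans outward and the lean stays, because joint 5 is near its limit with joint 3 at its stop. I'll push further in and up to increase it.

apply_moves(series="-1 0 -0.04 -0.04 0;-1 0 -0.04 -0.04 0;-1 0 -0.04 -0.04 0;-1 0 -0.04 -0.04 0;-1 0 -0.04 -0.04 0;-1 0 -0.04 -0.04 0")

```text
time: 3.8
ee_pos: [0.094, -0.2632, 0.9302]
tool_rot: [0.16, 0.978, 0.13, -0.021]
wrist_force: [-0.4, 0.5, 0.1]
gripper_width: 0.0858
gripper_force: 0.0
```

```bash
cat >> h.py <<'E'
def st():
    s=manip.state(); p=np.array(s["ee_pos"]); R=Ro.from_quat(np.array(s["tool_rot"])[[1,2,3,0]]).as_matrix()
    print("t",round(s["time"],2),"q",np.round(s["joint_pos"],3),"p",np.round(p,4),"r",round(np.hypot(*p[:2]),4),"w",round(s["gripper_width"],4),"lean",round(np.degrees(np.arccos(-R[2,2])),1)); print(R.round(3)); return s,p,R
E
python3 -c "
from h import *
st()"
```

```text
t 3.8 q [-1.68  -0.047  0.218  0.074  2.646 -0.303] p [ 0.094  -0.2632  0.9302] r 0.2795 w 0.0858 lean 18.6
[[ 0.965  0.262  0.001]
 [ 0.248 -0.915 -0.319]
 [-0.083  0.308 -0.948]]
```

apply_moves(series="-1 0 -0.05 -0.03 0;-1 0 -0.05 -0.03 0;-1 0 -0.05 -0.03 0;-1 0 -0.05 -0.03 0;-1 0 -0.05 -0.03 0;-1 0 -0.05 -0.03 0;-1 0 -0.05 -0.03 0;-1 0 -0.05 -0.03 0")

```text
time: 4.8
ee_pos: [0.1002, -0.0373, 0.9562]
tool_rot: [0.236, 0.962, 0.128, -0.051]
wrist_force: [-0.0, -1.1, -0.6]
gripper_width: 0.0854
gripper_force: 0.0
```

```bash
python3 - <<'E'
from h import *
s,p,R=st()
D=[([.527,1.433,1.181],.625,.2138),([.245,.219,2.561],.472,.8321),([-.047,.218,2.646],.2795,.9302),(np.array(s["joint_pos"])[[1,2,4]],np.hypot(*p[:2]),p[2])]
A=[];b=[]
for (a,c,e),r,z in D:
    A+=[[0,np.sin(a),np.sin(a+c),np.cos(a+c),np.sin(a+c+e),np.cos(a+c+e)*1],[1,np.cos(a),np.cos(a+c),-np.sin(a+c),np.cos(a+c+e),-np.sin(a+c+e)]];b+=[r,z]
x,res,rk,sv=np.linalg.lstsq(np.array(A),np.array(b),rcond=None);print("h L1 L2 a L3 b",x.round(3),rk,sv.round(3),(np.array(A)@x-b).round(4))
E
```

```text
t 4.8 q [-0.012 -0.09   0.219 -1.397  2.646 -0.07 ] p [ 0.1002 -0.0373  0.9562] r 0.1069 w 0.0854 lean 28.0
[[ 0.962  0.27  -0.037]
 [ 0.222 -0.855 -0.468]
 [-0.158  0.442 -0.883]]
h L1 L2 a L3 b [-1.692 -4.369  0.789 -0.164 -5.827 -2.031] 6 [3.844 2.705 1.072 0.859 0.158 0.008] [-0.0025 -0.0011  0.0142  0.0399 -0.035  -0.0106  0.0325 -0.0282]
```

```bash
cat > kin.py <<'E'
import numpy as np
from scipy.spatial.transform import Rotation as Ro
from scipy.optimize import least_squares
LO=np.array([-3.08,-.75,.22,-1.43,0,-2.85]);HI=np.array([3.08,2.2,2.44,4.57,2.65,2.85])
def fk(q,P):
    h,L1,a,L2,L3,c,s4,s6,a0=P
    R=Ro.from_euler('z',q[0]); p=np.array([0,0,h])+R.apply([a0,0,0])
    R=R*Ro.from_euler('y',q[1]); p=p+R.apply([0,0,L1])
    R=R*Ro.from_euler('y',q[2]); p=p+R.apply([a,0,L2])
    R=R*Ro.from_euler('z',s4*q[3])*Ro.from_euler('y',q[4]); p=p+R.apply([0,0,L3])
    return p,R*Ro.from_euler('z',s6*q[5]+c)
def err(q,P,p,R,w=.3):
    a,b=fk(q,P); return np.r_[a-p,w*(R.inv()*b).as_rotvec()]
def ik(q,P,p,R,w=.3,tol=1e-3):
    f=lambda x:np.r_[err(x,P,p,R,w),tol*(x-q)]
    return least_squares(f,np.clip(q,LO+1e-6,HI-1e-6),bounds=(LO,HI)).x
E
python3 - <<'E'
from kin import *
D=[([-1.478,.527,1.433,0,1.181,-.178],[.16782,-.602,.21384],[0,.990779,.135485,0]),
([-1.557,.245,.219,.056,2.561,-.21],[.1269,-.4547,.8321],[.06,.989,.135,.008]),
([-1.68,-.047,.218,.074,2.646,-.303],[.094,-.2632,.9302],[.16,.978,.13,-.021]),
([-.012,-.09,.219,-1.397,2.646,-.07],[.1002,-.0373,.9562],[.236,.962,.128,-.051])]
best=None
for s4 in(1,-1):
 for s6 in(1,-1):
  for c in(-1.57,0,1.57,3.14):
   g=lambda P:np.concatenate([err(np.array(q),[*P[:6],s4,s6,P[6]],np.array(p),Ro.from_quat([o[1],o[2],o[3],o[0]])) for q,p,o in D])
   r=least_squares(g,[.3,.4,.0,.4,.2,c,0])
   if best is None or r.cost<best[0]: best=(r.cost,[*r.x[:6],s4,s6,r.x[6]],r.fun.round(4))
print(best); np.save("P.npy",best[1])
E
```

```text
(np.float64(0.021194878566496784), [np.float64(0.11412171371253542), np.float64(0.6125273656954102), np.float64(0.1362623975610469), np.float64(0.3856589127658519), np.float64(0.15770614523976406), np.float64(1.570704183900355), 1, 1, np.float64(0.0007396751170282959)], array([-1.109e-01, -9.400e-03, -4.000e-04, -2.000e-04, -0.000e+00,
        3.000e-04, -1.157e-01, -7.200e-03,  3.600e-03,  4.000e-04,
        2.000e-04, -3.000e-04, -1.127e-01,  4.200e-02,  3.200e-03,
       -3.000e-04, -1.000e-04, -1.000e-04,  2.430e-02, -3.810e-02,
       -6.400e-03, -3.000e-04,  1.000e-04,  2.000e-04]))
```

```bash
cat > kin.py <<'E'
import numpy as np
from scipy.spatial.transform import Rotation as Ro
from scipy.optimize import least_squares
LO=np.array([-3.08,-.75,.22,-1.43,0,-2.85]);HI=np.array([3.08,2.2,2.44,4.57,2.65,2.85])
def fk(q,P):
    h,L1,a,L2,L3,y0,a6,d4,y4=P
    R=Ro.from_euler('z',q[0]); p=np.array([0,0,h])+R.apply([0,y0,0])
    R=R*Ro.from_euler('y',q[1]); p=p+R.apply([0,0,L1])
    R=R*Ro.from_euler('y',q[2]); p=p+R.apply([a,0,L2])
    R=R*Ro.from_euler('z',q[3]); p=p+R.apply([d4,y4,0])
    R=R*Ro.from_euler('y',q[4]); p=p+R.apply([a6,0,L3])
    return p,R*Ro.from_euler('z',q[5]+np.pi/2)
def err(q,P,p,R,w=.3):
    a,b=fk(q,P); return np.r_[a-p,w*(R.inv()*b).as_rotvec()]
def ik(q,P,p,R,w=.3,tol=1e-3):
    f=lambda x:np.r_[err(x,P,p,R,w),tol*(x-q)]
    return least_squares(f,np.clip(q,LO+1e-6,HI-1e-6),bounds=(LO,HI)).x
def fit(D,reg=3e-3):
    x0=np.array([.15,.5,.0,.4,.2,0,0,0,0])
    g=lambda P:np.concatenate([err(np.array(q),P,np.array(p),Ro.from_quat([o[1],o[2],o[3],o[0]])) for q,p,o in D]+[reg*(P-x0)])
    r=least_squares(g,x0); return r.x,r.fun[:-9].reshape(-1,6)[:,:3]
D=[([-1.478,.527,1.433,0,1.181,-.178],[.16782,-.602,.21384],[0,.990779,.135485,0]),
([-1.557,.245,.219,.056,2.561,-.21],[.1269,-.4547,.8321],[.06,.989,.135,.008]),
([-1.68,-.047,.218,.074,2.646,-.303],[.094,-.2632,.9302],[.16,.978,.13,-.021]),
([-.012,-.09,.219,-1.397,2.646,-.07],[.1002,-.0373,.9562],[.236,.962,.128,-.051])]
E
python3 - <<'E'
from kin import *
for reg in (3e-3,1e-4):
    P,e=fit(D,reg); print(P.round(3)); print(e.round(4))
# sim: retreat outward 
P,_=fit(D)
q=np.array(D[3][0])
for d,n in [([0,-.06,0],8)]:
    for i in range(n):
        p,R=fk(q,P); q=ik(q,P,p+np.array(d),R); p,R=fk(q,P); print(q.round(2),p.round(3),np.degrees(np.arccos(-R.as_matrix()[2,2])).round(1))
E
```

```text
[ 0.259  0.547  0.103  0.395  0.265  0.111 -0.017  0.009  0.   ]
[[-0.0001 -0.     -0.    ]
 [-0.     -0.      0.0001]
 [ 0.0001 -0.      0.0001]
 [-0.      0.     -0.0002]]
[ 0.264  0.56   0.107  0.394  0.281  0.111 -0.011  0.006  0.   ]
[[-0.0001 -0.     -0.    ]
 [ 0.      0.      0.    ]
 [ 0.0001 -0.      0.0001]
 [-0.      0.     -0.0001]]
[-0.76 -0.17  0.26 -0.78  2.59 -0.21] [ 0.1   -0.097  0.956] 28.0
[-1.53 -0.21  0.27 -0.11  2.59 -0.33] [ 0.1   -0.157  0.956] 28.0
[-1.56 -0.14  0.24 -0.07  2.55 -0.33] [ 0.1   -0.217  0.956] 28.0
[-1.57 -0.06  0.22 -0.06  2.49 -0.32] [ 0.1   -0.277  0.953] 28.3
[-1.58 -0.01  0.22 -0.04  2.42 -0.32] [ 0.099 -0.335  0.945] 29.2
[-1.59  0.05  0.22 -0.03  2.34 -0.31] [ 0.098 -0.393  0.936] 30.5
[-1.59  0.11  0.22 -0.02  2.25 -0.31] [ 0.097 -0.449  0.925] 32.0
[-1.6   0.16  0.22 -0.01  2.17 -0.3 ] [ 0.095 -0.504  0.913] 33.9
```

```bash
cat >> kin.py <<'E'
def toolR(psi,lean,phi=0):
    # tool z leans from down toward heading psi by lean; x up side; phi turn about tool z
    z=np.array([np.sin(lean)*np.cos(psi),np.sin(lean)*np.sin(psi),-np.cos(lean)])
    y=np.array([np.sin(psi),-np.cos(psi),0]); x=np.cross(y,z)
    return Ro.from_matrix(np.c_[x,y,z])*Ro.from_euler('z',phi)
E
python3 - <<'E'
from kin import *
P,_=fit(D); np.save("P.npy",P)
def solve(p,R):
    b=None
    for q1 in np.arctan2(p[1],p[0])+np.array([-.3,0,.3]):
      for q6 in(-1.5,0,1.5):
       for q3 in (.8,1.8):
        q=ik(np.array([q1,.6,q3,0,.6,q6]),P,p,R,tol=0); e=np.linalg.norm(err(q,P,p,R))
        if b is None or e<b[0]-1e-5: b=(e,q)
    return b
print(toolR(0,1.2).as_matrix().round(2))
cup=np.array([.462,.207,.042]);dish=np.array([.518,-.216])
for lean in (50,60,70,80):
  for dpsi in(0,.3):
    psi=np.arctan2(cup[1],cup[0])+dpsi; e,q=solve(cup,toolR(psi,np.radians(lean))); print("cup",lean,dpsi,round(e,4),q.round(2))
for lean in (60,70,80):
  psi=np.arctan2(dish[1],dish[0]); t=np.array([-np.sin(psi),np.cos(psi)])
  for s in(1,-1):
   for phi in (0,s*1.9):
    p=np.r_[dish+s*.07*t,.13]; e,q=solve(p,toolR(psi,np.radians(lean),phi)); print("dish",lean,s,round(phi,1),round(e,4),q.round(2))
q=np.array(D[3][0])
for d,n in [([0,-.06,0],10),([0,-.05,-.03],30)]:
    for i in range(n):
        p,R=fk(q,P); q=ik(q,P,p+np.array(d),R); p,R=fk(q,P)
        if i%5==4:print(q.round(2),p.round(3),np.degrees(np.arccos(-R.as_matrix()[2,2])).round(1))
E
```

```text
[[ 0.36  0.    0.93]
 [ 0.   -1.    0.  ]
 [ 0.93  0.   -0.36]]
cup 50 0 0.0 [ 0.05  0.87  2.35  2.79  0.95 -1.61]
cup 50 0.3 0.0 [-0.12  0.86  2.31  2.32  0.89 -1.6 ]
cup 60 0 0.0 [ 0.    1.04  2.41  2.77  1.33 -1.7 ]
cup 60 0.3 0.0 [-0.2   1.    2.36  2.3   1.19 -1.76]
cup 70 0 0.0 [-0.04  1.22  2.43  2.7   1.69 -1.79]
cup 70 0.3 0.0 [-0.28  1.17  2.37  2.22  1.45 -1.9 ]
cup 80 0 0.0 [-0.08  1.39  2.41  2.6   1.97 -1.9 ]
cup 80 0.3 0.0 [-0.33  1.32  2.34  2.11  1.66 -2.02]
dish 60 1 0 0.0 [-0.52  0.69  2.26  3.    0.86 -1.54]
dish 60 1 1.9 0.0 [-0.52  0.69  2.26  3.    0.86  0.36]
dish 60 -1 0 0.0 [-0.93  0.68  2.27  2.53  0.89 -1.44]
dish 60 -1 -1.9 0.0604 [-0.96  0.55  2.15  2.1   0.62 -2.85]
dish 70 1 0 0.0 [-0.53  0.82  2.32  3.01  1.22 -1.57]
dish 70 1 1.9 0.0 [-0.53  0.82  2.32  3.01  1.22  0.33]
dish 70 -1 0 0.0 [-0.97  0.82  2.32  2.56  1.22 -1.57]
dish 70 -1 -1.9 0.0949 [-1.01  0.56  2.16  2.09  0.77 -2.85]
dish 80 1 0 0.0 [-0.54  0.98  2.34  3.    1.57 -1.6 ]
dish 80 1 1.9 0.0 [-0.54  0.98  2.34  3.    1.57  0.3 ]
dish 80 -1 0 0.0 [-1.01  0.98  2.34  2.54  1.54 -1.67]
dish 80 -1 -1.9 0.1289 [-1.06  0.59  2.16  2.09  0.92 -2.85]
[-1.58 -0.01  0.22 -0.04  2.42 -0.32] [ 0.099 -0.335  0.945] 29.2
[-1.61  0.27  0.22  0.01  1.98 -0.3 ] [ 0.092 -0.611  0.886] 38.6
[-1.6   0.58  0.22  0.01  1.62 -0.3 ] [ 0.09  -0.85   0.724] 41.3
[-1.61  0.88  0.22  0.04  1.14 -0.32] [ 0.084 -1.045  0.538] 51.8
[-1.62  1.16  0.22  0.14  0.6  -0.41] [ 0.074 -1.165  0.349] 66.8
[-1.64  1.39  0.22  0.53  0.23 -0.8 ] [ 0.061 -1.195  0.189] 76.7
[-1.65  1.52  0.22  1.43  0.16 -1.71] [ 0.047 -1.185  0.068] 79.0
[-1.67  1.62  0.22  1.93  0.2  -2.22] [ 0.037 -1.167 -0.025] 78.8
```

```bash
cat > scan.py <<'E'
from kin import *
P=np.load("P.npy")
def solve(p,R,seeds=None):
    b=None
    for q4 in(-.7,.8,2.5):
     for q6 in(-1.5,0,1.5):
        q=ik(np.array([np.arctan2(p[1],p[0]),.7,2.,q4,.8,q6]),P,p,R,tol=0); e=np.linalg.norm(err(q,P,p,R))
        if b is None or e<b[0]-1e-5: b=(e,q)
    return b
if __name__=="__main__":
    cup=np.array([.462,.207,.042]);dish=np.array([.518,-.216]);L=np.radians(65)
    for H in range(-150,180,30):
        h=np.radians(H);t=np.array([-np.sin(h),np.cos(h)])
        e,q=solve(cup,toolR(h,L)); o=f"{H} cup {e:.3f} {q.round(1)}"
        for s in (1,-1):
            p=np.r_[dish+s*.07*t,.13]; e,q=solve(p,toolR(h,L)); e2,q2=solve(p,toolR(h,L,s*2.1)); o+=f" | {s} {e:.3f} {q.round(1)} {e2:.3f} q6 {q2[5]:.1f}"
        print(o)
E
python3 scan.py
```

```text
-150 cup 0.000 [ 0.3  1.1  1.1 -0.2  2.  -1.8] | 1 0.000 [-0.3  1.   1.1 -0.8  1.9 -2.3] 0.000 q6 -0.2 | -1 0.000 [-0.2  0.9  1.3 -0.7  1.8 -2.1] 0.000 q6 2.1
-120 cup 0.000 [ 0.5  1.1  1.2 -0.5  1.8 -2. ] | 1 0.000 [-0.2  0.9  1.3 -1.   1.5 -2.4] 0.000 q6 -0.3 | -1 0.000 [-0.1  0.8  1.7 -1.   1.4 -2.2] 0.000 q6 2.0
-90 cup 0.000 [ 0.6  1.   1.5 -0.8  1.6 -2.1] | 1 0.000 [-0.1  0.8  1.6 -1.4  1.1 -2.3] 0.000 q6 -0.2 | -1 0.024 [-0.2  0.8  2.1  4.6  1.1 -1.9] 0.024 q6 2.3
-60 cup 0.000 [ 0.7  1.   1.7 -1.2  1.2 -2. ] | 1 0.000 [-0.2  0.8  2.   4.2  0.9 -2. ] 0.000 q6 0.1 | -1 0.000 [-0.5  0.7  2.3  3.8  1.  -1.7] 0.000 q6 2.5
-30 cup 0.000 [ 0.6  1.   2.1  4.4  1.1 -1.7] | 1 0.000 [-0.4  0.7  2.2  3.2  1.  -1.6] 0.000 q6 0.5 | -1 0.000 [-0.9  0.8  2.3  2.8  1.1 -1.5] 0.000 q6 2.6
0 cup 0.000 [ 0.4  1.   2.3  3.5  1.4 -1.5] | 1 0.000 [-0.8  0.8  2.3  2.3  1.1 -1.5] 0.000 q6 0.6 | -1 0.000 [-1.1  0.7  2.1  1.9  1.  -1.3] 0.008 q6 2.8
30 cup 0.000 [-0.1  1.1  2.4  2.6  1.5 -1.8] | 1 0.000 [-1.1  0.7  2.1  1.4  1.2 -1.3] 0.000 q6 0.8 | -1 0.000 [-1.1  0.8  1.8  1.3  1.2 -1. ] 0.040 q6 -2.8
60 cup 0.000 [-0.3  1.   2.2  1.8  1.2 -1.7] | 1 0.000 [-1.1  0.8  1.8  0.9  1.5 -1.1] 0.000 q6 1.0 | -1 0.000 [-1.   0.9  1.5  1.   1.6 -0.9] 0.028 q6 -2.8
90 cup 0.000 [-0.3  0.9  1.9  1.2  1.2 -1.3] | 1 0.000 [-1.   0.9  1.5  0.5  1.8 -1.2] 0.000 q6 0.9 | -1 0.000 [-0.8  1.   1.2  0.7  1.9 -0.9] 0.045 q6 -2.8
120 cup 0.000 [-0.2  1.   1.6  0.7  1.5 -1.2] | 1 0.000 [-0.8  1.   1.2  0.2  2.1 -1.4] 0.000 q6 0.7 | -1 0.000 [-0.7  1.1  1.   0.4  2.2 -1.1] 0.049 q6 2.8
150 cup 0.000 [-0.   1.   1.4  0.4  1.8 -1.2] | 1 0.000 [-0.7  1.1  1.  -0.2  2.2 -1.7] 0.000 q6 0.4 | -1 0.000 [-0.5  1.1  0.9  0.   2.3 -1.5] 0.000 q6 2.7
```

```bash
cat >> scan.py <<'E'
LIM=.7*.125*np.array([2.79,2.79,3.14,3.14,3.14,3.14])
def run(q,segs,w=.3,v=True):
    for d,n,ev in segs:
        for i in range(n):
            p,R=fk(q,P); q2=ik(q,P,p+np.array(d),R,w=w); dq=q2-q; q=q+dq/max(1,(abs(dq)/LIM).max())
            if v and (i%ev==ev-1): 
                p,R=fk(q,P); z=R.as_matrix()[:,2]; print(q.round(2),p.round(3),"lean",np.degrees(np.arccos(-z[2])).round(1),"H",np.degrees(np.arctan2(z[1],z[0])).round(0))
        print('-')
    return q
E
python3 - <<'E'
from scan import *
q=np.array(D[3][0])
for w in (.1,.3,1):
    print("w",w)
    run(q,[([.01,.06,-.03],5,5),([0.01,.03,-.06],9,9),([-.01,-.06,-.0],14,7),([-.01,-.06,-.02],10,5)],w)
E
```

```text
w 0.1
[ 0.95 -0.    0.64 -1.12  2.65  1.23] [0.154 0.177 0.844] lean 33.7 H -75.0
-
[ 1.06  0.47  1.37 -0.4   1.73  2.34] [0.244 0.446 0.306] lean 33.7 H -75.0
-
[ 0.36 -0.28  2.25 -0.61  1.3   1.82] [0.174 0.026 0.306] lean 33.7 H -75.0
[-1.29 -0.61  2.37 -0.02  0.95 -0.03] [ 0.152 -0.145  0.291] lean 24.7 H -77.0
-
[-1.66  0.23  2.16  0.38  0.37 -0.74] [ 0.103 -0.442  0.193] lean 24.7 H -77.0
[-1.7   0.75  1.5   0.31  0.51 -0.69] [ 0.053 -0.742  0.093] lean 24.7 H -77.0
-
w 0.3
[ 0.84 -0.03  0.7  -0.97  2.65  1.28] [0.167 0.168 0.823] lean 31.1 H -83.0
-
[ 1.    0.49  1.39 -0.34  1.69  2.31] [0.257 0.438 0.283] lean 31.1 H -83.0
-
[ 0.24 -0.21  2.26 -0.58  1.22  1.76] [0.187 0.018 0.283] lean 31.1 H -83.0
[-1.36 -0.31  2.34 -0.05  0.64 -0.06] [ 0.157 -0.246  0.276] lean 26.9 H -82.0
-
[-1.62  0.39  1.97  0.25  0.33 -0.57] [ 0.107 -0.546  0.176] lean 26.9 H -82.0
[-1.67  0.89  1.22  0.19  0.58 -0.53] [ 0.057 -0.846  0.076] lean 26.9 H -82.0
-
w 1
[ 0.7  -0.07  0.76 -0.83  2.65  1.3 ] [0.173 0.149 0.805] lean 28.1 H -92.0
-
[ 0.93  0.47  1.45 -0.27  1.63  2.27] [0.263 0.419 0.265] lean 28.1 H -92.0
-
[ 0.07 -0.17  2.28 -0.54  1.15  1.63] [0.193 0.001 0.265] lean 28.1 H -92.0
[-1.4  -0.07  2.24 -0.17  0.53  0.02] [ 0.146 -0.336  0.262] lean 26.5 H -92.0
-
[-1.59  0.52  1.75 -0.01  0.4  -0.28] [ 0.096 -0.636  0.162] lean 26.5 H -92.0
[-1.65  1.03  0.91  0.03  0.74 -0.36] [ 0.046 -0.936  0.062] lean 26.5 H -92.0
-
```

```bash
python3 - <<'E'
from scan import *
q=np.array(D[3][0])
for w in (.1,.3,1):
    print("w",w)
    run(q,[([.02,-.05,-.02],10,10),([-.01,-.06,.0],10,5),([-.01,-.06,-.02],10,5)],w)
E
```

```text
w 0.1
[-1.12  0.15  0.62 -0.28  1.92  0.03] [ 0.282 -0.487  0.781] lean 28.9 H -96.0
-
[-1.38  0.52  0.22 -0.11  1.65 -0.16] [ 0.229 -0.781  0.773] lean 43.6 H -89.0
[-1.54  0.81  0.22  0.18  0.6  -0.37] [ 0.172 -1.05   0.749] lean 87.2 H -82.0
-
[-1.6   1.05  0.22  1.48  0.2  -1.64] [ 0.127 -1.137  0.627] lean 106.0 H -80.0
[-1.65  1.2   0.22  1.85  0.2  -2.03] [ 0.059 -1.182  0.469] lean 101.8 H -83.0
-
w 0.3
[-1.12  0.15  0.62 -0.28  1.92  0.03] [ 0.282 -0.487  0.781] lean 28.9 H -96.0
-
[-1.39  0.52  0.22 -0.13  1.78 -0.16] [ 0.22  -0.759  0.746] lean 36.1 H -92.0
[-1.54  0.73  0.22  0.02  1.23 -0.27] [ 0.149 -0.972  0.669] lean 55.1 H -87.0
-
[-1.62  1.02  0.22  0.2   0.64 -0.44] [ 0.084 -1.137  0.506] lean 72.7 H -86.0
[-1.68  1.24  0.22  0.69  0.27 -0.94] [ 0.025 -1.194  0.359] lean 84.6 H -86.0
-
w 1
[-1.12  0.15  0.62 -0.28  1.92  0.03] [ 0.282 -0.487  0.781] lean 28.9 H -96.0
-
[-1.39  0.53  0.22 -0.15  1.89 -0.17] [ 0.213 -0.741  0.724] lean 29.9 H -95.0
[-1.53  0.72  0.22 -0.06  1.63 -0.26] [ 0.128 -0.898  0.599] lean 32.7 H -94.0
-
[-1.62  0.96  0.22 -0.    1.34 -0.33] [ 0.059 -1.029  0.41 ] lean 35.6 H -93.0
[-1.68  1.16  0.22  0.04  1.08 -0.4 ] [ 1.000e-03 -1.096e+00  2.460e-01] lean 38.8 H -93.0
-
```

apply_moves(series="-1 0.011 0.039 0.04 0;-1 0.011 0.039 0.04 0;-1 0.011 0.039 0.04 0;-1 0.011 0.039 0.04 0;-1 0.011 0.039 0.04 0;-1 0.011 0.039 0.04 0;-1 0.011 0.039 0.04 0;-1 0.011 0.039 0.04 0;-1 0.011 0.039 0.04 0;-1 0.011 0.039 0.04 0")

```text
time: 6.05
ee_pos: [0.2801, -0.4976, 0.7798]
tool_rot: [0.241, 0.96, 0.13, -0.059]
wrist_force: [0.9, 0.3, 0.1]
gripper_width: 0.0851
gripper_force: 0.0
```

```bash
cat >> h.py <<'E'
def conv(R,*ds):
    for d in ds: print("world",d,"-> tool",(R.T@np.array(d)).round(4))
E
python3 -c "
from h import *
s,p,R=st(); conv(R,[-.01,-.06,0],[-.02,-.055,0])"
```

```text
t 6.05 q [-1.111  0.148  0.629 -0.277  1.918  0.037] p [ 0.2801 -0.4976  0.7798] r 0.571 w 0.0851 lean 28.8
[[ 0.959  0.278 -0.05 ]
 [ 0.221 -0.85  -0.478]
 [-0.175  0.448 -0.877]]
world [-0.01, -0.06, 0] -> tool [-0.0229  0.0482  0.0292]
world [-0.02, -0.055, 0] -> tool [-0.0313  0.0412  0.0273]
```

apply_moves(series="-1 -0.027 0.045 0.028 0;-1 -0.027 0.045 0.028 0;-1 -0.027 0.045 0.028 0;-1 -0.027 0.045 0.028 0;-1 -0.027 0.045 0.028 0;-1 -0.027 0.045 0.028 0;-1 -0.027 0.045 0.025 0;-1 -0.027 0.048 0.022 0")

```text
time: 7.05
ee_pos: [0.1356, -0.8622, 0.6924]
tool_rot: [0.294, 0.945, 0.132, -0.057]
wrist_force: [0.8, -0.7, -0.3]
gripper_width: 0.0854
gripper_force: 0.0
```

```bash
python3 -c "
from h import *
s,p,R=st(); conv(R,[-.01,-.06,0],[-.02,-.055,0])"
```

```text
t 7.05 q [-1.521  0.59   0.22  -0.059  1.726 -0.254] p [ 0.1356 -0.8622  0.6924] r 0.8728 w 0.0854 lean 34.8
[[ 0.959  0.282 -0.03 ]
 [ 0.215 -0.793 -0.57 ]
 [-0.184  0.54  -0.821]]
world [-0.01, -0.06, 0] -> tool [-0.0225  0.0447  0.0345]
world [-0.02, -0.055, 0] -> tool [-0.031  0.038  0.032]
```

apply_moves(series="-1 -0.012 0.06 0 0;-1 -0.012 0.06 0 0;-1 -0.012 0.06 0 0;-1 -0.012 0.06 0 0;-1 -0.012 0.06 0 0;-1 -0.012 0.06 0 0;-1 -0.012 0.06 0 0;-1 -0.012 0.06 0 0")

```text
time: 8.05
ee_pos: [0.1278, -0.9406, 0.755]
tool_rot: [0.438, 0.887, 0.132, -0.058]
wrist_force: [0.2, 0.4, 0.2]
gripper_width: 0.0856
gripper_force: 0.0
```

```bash
python3 -c "
from h import *
s,p,R=st(); conv(R,[-.01,-.06,0],[-.02,-.055,0])"
```

```text
t 8.05 q [-1.552  0.596  0.219 -0.002  1.41  -0.277] p [ 0.1278 -0.9406  0.755 ] r 0.9492 w 0.0856 lean 52.5
[[ 0.959  0.285  0.013]
 [ 0.183 -0.581 -0.793]
 [-0.219  0.763 -0.609]]
world [-0.01, -0.06, 0] -> tool [-0.0206  0.032   0.0475]
world [-0.02, -0.055, 0] -> tool [-0.0292  0.0262  0.0434]
```

apply_moves(series="-1 -0.012 0.06 0 0;-1 -0.012 0.06 0 0;-1 -0.012 0.06 0 0;-1 -0.012 0.06 0 0;-1 -0.012 0.06 0 0;-1 -0.012 0.06 0 0")

```text
time: 8.8
ee_pos: [0.1255, -0.9329, 0.8586]
tool_rot: [0.536, 0.832, 0.129, -0.06]
wrist_force: [-0.1, 0.2, -0.3]
gripper_width: 0.0856
gripper_force: 0.0
```

```bash
python3 - <<'E'
from h import *
from scan import solve,P
from kin import *
s,p,R=st(); z=R[:,2]; H=np.arctan2(z[1],z[0]); L=np.arccos(-z[2])
T=toolR(H,L); turn=(T.inv()*Ro.from_matrix(R)).as_rotvec(degrees=True); print("H",np.degrees(H),"turn now vs x-up",turn)
cup=np.array([.462,.207,.045]);dish=np.array([.518,-.216])
e,q=solve(cup,T);print("cup",e,q.round(2))
for a in range(0,360,30):
  for rr in (.065,):
    u=np.array([np.cos(np.radians(a)),np.sin(np.radians(a))]);pp=np.r_[dish+rr*u,.135]
    t=np.array([-np.sin(H),np.cos(H)])
    e,q=solve(pp,T); print(a,"along t",(u@t).round(2),round(e,4),q.round(2))
E
```

```text
t 8.8 q [-1.567  0.531  0.219  0.037  1.253 -0.293] p [ 0.1255 -0.9329  0.8586] r 0.9413 w 0.0856 lean 65.3
[[ 0.96   0.279  0.039]
 [ 0.151 -0.392 -0.907]
 [-0.238  0.876 -0.419]]
H -87.55009632728401 turn now vs x-up [-1.47015715e-14  7.35078575e-15 -1.05187826e+02]
cup 2.076555640553827e-09 [ 0.61  1.01  1.48 -0.87  1.54 -2.11]
0 along t 1.0 0.0026 [-0.15  0.81  1.67 -1.43  1.12 -2.3 ]
30 along t 0.89 0.0 [-0.09  0.81  1.7  -1.41  1.15 -2.27]
60 along t 0.54 0.0 [-0.05  0.79  1.75 -1.39  1.17 -2.23]
90 along t 0.04 0.0 [-0.04  0.77  1.83 -1.4   1.16 -2.16]
120 along t -0.46 0.0043 [-0.06  0.75  1.9  -1.43  1.15 -2.11]
150 along t -0.84 0.0184 [-0.1   0.73  1.94 -1.43  1.13 -2.12]
180 along t -1.0 0.0161 [-0.22  0.75  2.05  4.57  1.07 -1.92]
210 along t -0.89 0.0069 [-0.27  0.75  2.01  4.57  1.05 -1.99]
240 along t -0.54 0.0062 [-0.31  0.76  1.94  4.57  1.03 -2.05]
270 along t -0.04 0.0131 [-0.31  0.78  1.88  4.57  1.02 -2.09]
300 along t 0.46 0.0246 [-0.29  0.8   1.83  4.57  1.03 -2.1 ]
330 along t 0.84 0.0132 [-0.2   0.8   1.67 -1.43  1.09 -2.34]
```

```bash
cat >> scan.py <<'E'
def line(q,goals,w=.5,pr=True):
    # goals: (target pos, n rows, turn deg total); prints tool-frame rows
    for g,n,turn in goals:
        for i in range(n):
            p,R=fk(q,P); d=(np.array(g)-p)/(n-i); R2=R*Ro.from_euler('z',turn/n,degrees=True)
            q2=ik(q,P,p+d,R2,w=w); dq=q2-q; k=max(1,(abs(dq)/LIM).max()); q=q+dq/k
            if pr and (i%4==3 or i==n-1):
                p,R=fk(q,P); z=R.as_matrix()[:,2]; print(i,q.round(2),p.round(3),"lean",np.degrees(np.arccos(-z[2])).round(1),"H",np.degrees(np.arctan2(z[1],z[0])).round(0),"k",k.round(2))
        print('-')
    return q
E
python3 - <<'E'
from scan import *
from station import manip
q=np.array(manip.state()["joint_pos"])
line(q,[((.35,-.5,.6),10,-60),((.5,.0,.5),12,-60),((.457,.316,.35),10,-75),((.457,.316,.12),6,-60)])
E
```

```text
Traceback (most recent call last):
  File "scan.py", line 34, in line
    p,R=fk(q,P); z=R.as_matrix()[:,2]; print(i,q.round(2),p.round(3),"lean",np.degrees(np.arccos(-z[2])).round(1),"H",np.degrees(np.arctan2(z[1],z[0])).round(0),"k",k.round(2))
                                                                                                                                                                     ^^^^^^^
AttributeError: 'int' object has no attribute 'round'
```

```bash
sed -i 's/k\.round(2)/round(float(k),2)/' scan.py; python3 - <<'E'
from scan import *
from station import manip
q=np.array(manip.state()["joint_pos"])
line(q,[((.35,-.5,.6),10,-60),((.5,.0,.5),12,-60),((.457,.316,.35),10,-75),((.457,.316,.12),6,-60)])
E
```

```text
3 [-1.39  0.18  1.   -0.17  0.84 -0.51] [ 0.214 -0.725  0.749] lean 65.3 H -88.0 k 1.0
7 [-1.11  0.03  1.41 -0.62  0.7  -0.42] [ 0.305 -0.575  0.65 ] lean 65.3 H -88.0 k 1.0
9 [-0.92  0.01  1.55 -0.88  0.74 -0.3 ] [ 0.35 -0.5   0.6 ] lean 65.3 H -88.0 k 1.0
-
3 [-0.51 -0.03  1.66 -1.1   1.04 -0.28] [ 0.4   -0.333  0.567] lean 65.3 H -88.0 k 1.0
7 [-0.07  0.07  1.63 -1.15  1.41 -0.36] [ 0.45  -0.167  0.533] lean 65.3 H -88.0 k 1.0
11 [ 0.27  0.27  1.46 -1.1   1.7  -0.54] [ 0.5 -0.   0.5] lean 65.3 H -88.0 k 1.0
-
3 [ 0.49  0.41  1.41 -1.02  1.85 -0.88] [0.483 0.126 0.44 ] lean 65.3 H -88.0 k 1.0
7 [ 0.68  0.59  1.27 -0.92  1.98 -1.26] [0.466 0.253 0.38 ] lean 65.3 H -88.0 k 1.0
9 [ 0.76  0.68  1.17 -0.88  2.04 -1.48] [0.457 0.316 0.35 ] lean 65.3 H -88.0 k 1.0
-
3 [ 0.75  0.86  1.26 -0.8   1.86 -1.97] [0.457 0.316 0.197] lean 65.3 H -88.0 k 1.0
5 [ 0.75  0.96  1.27 -0.78  1.78 -2.24] [0.457 0.316 0.12 ] lean 65.3 H -88.0 k 1.0
-
```

```bash
cat >> scan.py <<'E'
def rows(goals,g=-1,R0=None):
    from station import manip
    s=manip.state(); p=np.array(s["ee_pos"]); R=Ro.from_quat(np.array(s["tool_rot"])[[1,2,3,0]]); o=[]
    for t,n,turn in goals:
        d=(np.array(t)-p)/n
        for i in range(n):
            v=R.inv().apply(d); o.append(f"{g} {v[0]:.3f} {v[1]:.3f} {v[2]:.3f} {turn/n:.1f}"); p=p+R.apply(v.round(3)); R=R*Ro.from_euler('z',round(turn/n,1),degrees=True)
    for i in range(0,len(o),10): print(";".join(o[i:i+10]))
E
python3 - <<'E'
from scan import *
rows([((.35,-.5,.6),10,-60),((.5,.0,.5),10,-70)])
E
```

```text
-1 0.034 -0.033 -0.028 -6.0;-1 0.038 -0.030 -0.028 -6.0;-1 0.040 -0.026 -0.028 -6.0;-1 0.043 -0.021 -0.028 -6.0;-1 0.045 -0.017 -0.028 -6.0;-1 0.046 -0.012 -0.028 -6.0;-1 0.047 -0.007 -0.028 -6.0;-1 0.048 -0.002 -0.028 -6.0;-1 0.048 0.003 -0.028 -6.0;-1 0.047 0.008 -0.028 -6.0
-1 0.033 0.009 -0.040 -7.0;-1 0.032 0.013 -0.040 -7.0;-1 0.030 0.017 -0.040 -7.0;-1 0.028 0.020 -0.040 -7.0;-1 0.025 0.024 -0.040 -7.0;-1 0.022 0.026 -0.040 -7.0;-1 0.018 0.029 -0.040 -7.0;-1 0.015 0.031 -0.040 -7.0;-1 0.011 0.032 -0.040 -7.0;-1 0.007 0.034 -0.040 -7.0
```

apply_moves(series="-1 0.034 -0.033 -0.028 -6;-1 0.038 -0.030 -0.028 -6;-1 0.040 -0.026 -0.028 -6;-1 0.043 -0.021 -0.028 -6;-1 0.045 -0.017 -0.028 -6;-1 0.046 -0.012 -0.028 -6;-1 0.047 -0.007 -0.028 -6;-1 0.048 -0.002 -0.028 -6;-1 0.048 0.003 -0.028 -6;-1 0.047 0.008 -0.028 -6")

```text
time: 10.05
ee_pos: [0.3506, -0.4974, 0.6042]
tool_rot: [0.435, 0.657, 0.527, -0.318]
wrist_force: [1.5, -0.5, -0.5]
gripper_width: 0.0859
gripper_force: 0.0
```

apply_moves(series="-1 0.033 0.009 -0.040 -7;-1 0.032 0.013 -0.040 -7;-1 0.030 0.017 -0.040 -7;-1 0.028 0.020 -0.040 -7;-1 0.025 0.024 -0.040 -7;-1 0.022 0.026 -0.040 -7;-1 0.018 0.029 -0.040 -7;-1 0.015 0.031 -0.040 -7;-1 0.011 0.032 -0.040 -7;-1 0.007 0.034 -0.040 -7")

```text
time: 11.3
ee_pos: [0.5041, -0.0029, 0.5038]
tool_rot: [0.174, 0.236, 0.81, -0.509]
wrist_force: [1.1, -1.1, 0.4]
gripper_width: 0.0856
gripper_force: 0.0
```

```bash
python3 - <<'E'
from h import *
from scan import *
s,p,R=st()
rows([((.457,.33,.35),10,-75),((.457,.33,.2),5,-50)])
E
```

```text
t 11.3 q [ 0.323  0.339  1.439 -1.081  1.728 -0.65 ] p [ 0.5041 -0.0029  0.5038] r 0.5041 w 0.0856 lean 65.0
[[-0.828  0.559  0.041]
 [ 0.206  0.371 -0.906]
 [-0.521 -0.742 -0.422]]
-1 0.019 0.021 -0.024 -7.5;-1 0.016 0.023 -0.024 -7.5;-1 0.013 0.025 -0.024 -7.5;-1 0.009 0.027 -0.024 -7.5;-1 0.006 0.028 -0.024 -7.5;-1 0.002 0.028 -0.024 -7.5;-1 -0.002 0.028 -0.024 -7.5;-1 -0.005 0.028 -0.024 -7.5;-1 -0.009 0.027 -0.024 -7.5;-1 -0.012 0.025 -0.024 -7.5
-1 -0.018 0.021 0.013 -10.0;-1 -0.021 0.017 0.013 -10.0;-1 -0.024 0.013 0.013 -10.0;-1 -0.026 0.009 0.013 -10.0;-1 -0.027 0.005 0.013 -10.0
```

apply_moves(series="-1 0.019 0.021 -0.024 -7.5;-1 0.016 0.023 -0.024 -7.5;-1 0.013 0.025 -0.024 -7.5;-1 0.009 0.027 -0.024 -7.5;-1 0.006 0.028 -0.024 -7.5;-1 0.002 0.028 -0.024 -7.5;-1 -0.002 0.028 -0.024 -7.5;-1 -0.005 0.028 -0.024 -7.5;-1 -0.009 0.027 -0.024 -7.5;-1 -0.012 0.025 -0.024 -7.5")

```text
time: 12.55
ee_pos: [0.4567, 0.3306, 0.3498]
tool_rot: [-0.173, -0.306, 0.786, -0.509]
wrist_force: [0.4, -1.0, -0.1]
gripper_width: 0.0855
gripper_force: 0.0
```

apply_moves(series="-1 -0.018 0.021 0.013 -10;-1 -0.021 0.017 0.013 -10;-1 -0.024 0.013 0.013 -10;-1 -0.026 0.009 0.013 -10;-1 -0.027 0.005 0.013 -10;-1 0 0 0 0")

```text
time: 13.3
ee_pos: [0.4583, 0.3275, 0.1967]
tool_rot: [0.373, 0.607, -0.584, 0.389]
wrist_force: [-0.7, -0.2, 0.8]
gripper_width: 0.085
gripper_force: 0.0
```

```bash
python3 - <<'E'
from h import *
from kin import toolR
s,p,R=st(); z=R[:,2]; H=np.arctan2(z[1],z[0]); T=toolR(H,np.arccos(-z[2]))
print("H",np.degrees(H),"turn",(T.inv()*Ro.from_matrix(R)).as_rotvec(degrees=True).round(1))
a=save("wrist","w1"); i=camera_info("wrist"); b=save("scene","s2")
cv2.imwrite("pics/v1.png",np.hstack([cv2.resize(a,(400,300)),cv2.resize(b,(400,300))])[:,:,::-1])
K=np.array(i["intrinsics"])
for X in ([.462,.207,.035],[.4587,.205,.035],[.465,.208,.035]):
    c=np.array(i["R"])@X+np.array(i["t"]); print("proj",(K@c/c[2])[:2].round(1),c[2].round(3))
print([(np.round(d["centre"]),round(d["conf"],2)) for d in nets.mark_of("wrist","cup_mid")])
for d in nets.mark_of("wrist","cup_mid")[:1]: print("at z .035:",atz("wrist",d["centre"],.035).round(4))
L=nets.silhouettes("wrist","cup")
for d in L[:2]:
    y,x=np.nonzero(d["region"]); print(d["conf"],x.min(),x.max(),y.min(),y.max())
E
```

```text
t 13.3 q [ 0.794  0.929  1.177 -0.774  1.897 -2.294] p [0.4583 0.3275 0.1967] r 0.5633 w 0.085 lean 65.2
[[ 0.016 -0.999  0.037]
 [-0.419 -0.041 -0.907]
 [ 0.908 -0.001 -0.42 ]]
H -87.6418580013887 turn [0.  0.  0.1]
proj [283.1 267.1] 0.372
proj [286.1 265.8] 0.373
proj [280.4 267.7] 0.371
[(array([282., 261.]), 0.94)]
at z .035: [0.464  0.1982 0.035 ]
0.91 255 312 224 301
0.42 251 348 66 78
```

View pics/v1.png

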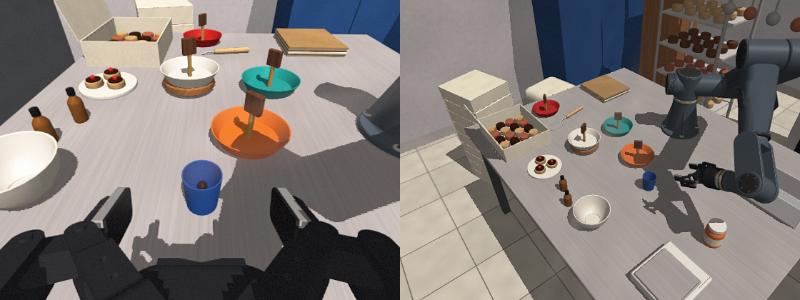

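The wrist view shows the blue cup between the open jaws at (283,263), with balls visible inside, and the scene view agrees. The tool leans 65° with the camera on top, so I'll approach and grip.

```bash
python3 - <<'E'
from scan import *
rows([((.457,.311,.094),4,0),((.462,.200,.043),6,0)])
E
```

```text
-1 -0.022 0.001 0.015 0.0;-1 -0.022 0.001 0.015 0.0;-1 -0.022 0.001 0.015 0.0;-1 -0.022 0.001 0.015 0.0;-1 -0.000 -0.000 0.020 0.0;-1 -0.000 -0.000 0.020 0.0;-1 -0.000 -0.000 0.020 0.0;-1 -0.000 -0.000 0.020 0.0;-1 -0.000 -0.000 0.020 0.0;-1 -0.000 -0.000 0.020 0.0
```

apply_moves(series="-1 -0.022 0.001 0.015 0;-1 -0.022 0.001 0.015 0;-1 -0.022 0.001 0.015 0;-1 -0.022 0.001 0.015 0;-1 0 0 0.02 0;-1 0 0 0.02 0;-1 0 0 0.02 0;-1 0 0 0.02 0;-1 0 0 0.02 0;-1 0 0 0.02 0")

```text
time: 14.8
ee_pos: [0.4604, 0.2006, 0.0423]
tool_rot: [0.372, 0.608, -0.584, 0.389]
wrist_force: [0.6, 0.1, 0.1]
gripper_width: 0.0855
gripper_force: 0.0
```

apply_moves(series="1 0 0 0 0;1 0 0 0 0;1 0 0 0 0;1 0 0 0 0;1 0 0 0 0")

```text
time: 15.42
ee_pos: [0.4609, 0.2024, 0.0437]
tool_rot: [0.371, 0.608, -0.584, 0.39]
wrist_force: [0.5, 2.6, 2.6]
gripper_width: 0.0341
gripper_force: 52.0
```

```bash
python3 -c "
from h import *
st()"
```

```text
t 15.43 q [ 0.658  1.064  1.448 -0.836  1.538 -2.068] p [0.4609 0.2024 0.0437] r 0.5034 w 0.0341 lean 65.1
[[ 0.014 -0.999  0.04 ]
 [-0.421 -0.042 -0.906]
 [ 0.907 -0.005 -0.421]]
```

Width 34 mm where 57 mm was expected, so I'll check the grip.

```bash
python3 - <<'E'
from h import *
a=save("wrist","w2");b=save("scene","s3");t=save("top","t3")
cv2.imwrite("pics/v2.png",np.hstack([cv2.resize(a[100:400,80:480],(400,300)),cv2.resize(b[200:300,290:420],(400,300),interpolation=cv2.INTER_CUBIC)])[:,:,::-1])
for c in("wrist","scene","top"): print(c,[(np.round(d["centre"]),round(d["conf"],2)) for d in nets.mark_of(c,"cup_mid")][:2])
E
```

```text
wrist [(array([278., 249.]), 0.77)]
scene [(array([348., 252.]), 0.98)]
top [(array([125., 222.]), 0.7), (array([218., 235.]), 0.42)]
```

View pics/v2.png

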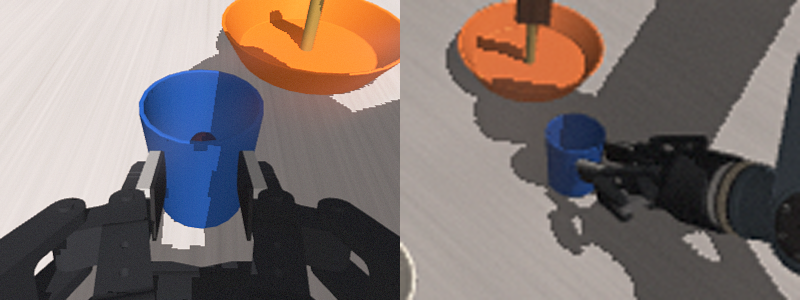

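The pads hold only the near edge of the cup, which is upright and about 2 cm ahead of them. I'll open, re-measure, advance and grip again.

apply_moves(series="-1 0 0 0 0;-1 0 0 0 0;-1 0 0 0 0;-1 0 0 0 0")

```text
time: 16.23
ee_pos: [0.4602, 0.2016, 0.0429]
tool_rot: [0.372, 0.608, -0.584, 0.389]
wrist_force: [-0.3, -0.9, 0.3]
gripper_width: 0.0855
gripper_force: 0.0
```

```bash
python3 - <<'E'
from h import *
st(); camera("wrist");camera("scene");camera("top")
m={c:nets.mark_of(c,"cup_mid") for c in("wrist","scene","top")}
w=m["wrist"][0]["centre"];print(w,atz("wrist",w,.035).round(4)); s=m["scene"][0]["centre"];print(atz("scene",s,.035).round(4),tri([("wrist",w),("scene",s)]).round(4))
L=nets.silhouettes("wrist","cup")[0]["region"];y,x=np.nonzero(L);print(x.min(),x.max(),y.min(),y.max())
i=camera_info("wrist");K=np.array(i["intrinsics"])
for Y in(.19,.18,.17):
    best=[]
    for z,r in((0,.026),(.07,.031)):
        for a in np.linspace(0,6.28,60):
            c=np.array(i["R"])@[.461+r*np.cos(a),Y+r*np.sin(a),z]+np.array(i["t"]);best.append((K@c/c[2])[:2])
    b=np.array(best);print(Y,b.min(0).round(),b.max(0).round())
E
```

```text
t 16.23 q [ 0.657  1.065  1.449 -0.835  1.538 -2.069] p [0.4602 0.2016 0.0429] r 0.5024 w 0.0855 lean 65.1
[[ 0.015 -0.999  0.038]
 [-0.421 -0.041 -0.906]
 [ 0.907 -0.002 -0.421]]
[280.6, 253.0] [0.4606 0.1949 0.035 ]
[0.4592 0.193  0.035 ] [0.4604 0.1945 0.0358]
217 344 171 329
0.19 [217. 164.] [343. 321.]
0.18 [221. 155.] [341. 305.]
0.17 [224. 146.] [339. 291.]
```

apply_moves(series="-1 0.005 0 0.009 0;-1 0.005 0 0.009 0;-1 0 0 0 0;1 0 0 0 0;1 0 0 0 0;1 0 0 0 0;1 0 0 0 0;1 0 0 0 0")

```text
time: 17.58
ee_pos: [0.4615, 0.1814, 0.0449]
tool_rot: [0.372, 0.608, -0.584, 0.389]
wrist_force: [1.3, 1.4, 2.7]
gripper_width: 0.0565
gripper_force: 63.2
```

```bash
python3 - <<'E'
from h import *
s,p,R=st(); print(s["gripper_force"]); camera("wrist")
w=nets.mark_of("wrist","cup_mid")[0]["centre"];print(w,atz("wrist",w,.035).round(4))
L=nets.silhouettes("wrist","cup")[0]["region"];y,x=np.nonzero(L);print(x.min(),x.max(),y.min(),y.max())
E
```

```text
t 17.57 q [ 0.632  1.054  1.489 -0.858  1.507 -2.056] p [0.4615 0.1814 0.0449] r 0.4959 w 0.0565 lean 65.1
[[ 0.014 -0.999  0.039]
 [-0.42  -0.042 -0.906]
 [ 0.907 -0.004 -0.421]]
63.15017430286389
[278.5, 285.0] [0.462  0.1946 0.035 ]
213 351 196 366
```

```bash
cat > pour.py <<'E'
from h import *
import scan
from scan import *
s,p,R=st(); Rr=Ro.from_matrix(R); off=np.array([-.014,0,-.008])
up=R.T@[0,0,1.]   # cup axis in tool frame
camera("top")
dish=np.array([0,0])
L=[d for d in nets.silhouettes("top","dish") if abs(d["centre"][0]-332)<15]
print([d["conf"] for d in L]); y,x=np.nonzero(L[0]["region"]); dc=atz("top",((x.min()+x.max())/2,(y.min()+y.max())/2),.062); print("dish rim centre",dc)
dish=np.array([.518,-.216]) if not L else dc[:2]
for ph in (0,60,90,110,125,140):
    Rp=Rr*Ro.from_euler('z',ph,degrees=True); v=Rp.apply(up); print(ph,v.round(2),"tilt",np.degrees(np.arccos(v[2])).round(0))
ph=125;Rp=Rr*Ro.from_euler('z',ph,degrees=True); v=Rp.apply(up); vh=v[:2]/np.hypot(*v[:2])
mid=np.r_[dish-.08*vh,.125]; tcp=mid-Rp.apply(off); print("mid",mid.round(3),"tcp",tcp.round(3))
q=np.array(s["joint_pos"])
q=line(q,[((p[0],p[1],.20),4,0),((.53,.05,.24),5,0),((tcp[0],tcp[1],.22),7,0),((*tcp[:2],tcp[2]),4,0),((*tcp[:2],tcp[2]),12,125)])
E
python3 pour.py
```

```text
t 17.73 q [ 0.632  1.054  1.489 -0.857  1.507 -2.056] p [0.4615 0.1813 0.045 ] r 0.4958 w 0.0567 lean 65.1
[[ 0.014 -0.999  0.039]
 [-0.42  -0.041 -0.906]
 [ 0.907 -0.004 -0.421]]
[0.87, 0.81, 0.45]
dish rim centre [ 0.51553117 -0.21450828  0.062     ]
0 [-0.  0.  1.] tilt 0.0
60 [-0.79  0.16  0.59] tilt 54.0
90 [-0.92  0.34  0.18] tilt 80.0
110 [-0.87  0.47 -0.1 ] tilt 96.0
125 [-0.77  0.57 -0.3 ] tilt 107.0
140 [-0.61  0.65 -0.45] tilt 117.0
mid [ 0.58  -0.262  0.125] tcp [ 0.569 -0.266  0.114]
3 [ 0.58  0.74  1.54 -0.9   1.65 -2.28] [0.461 0.181 0.2  ] lean 65.1 H -88.0 k 1.0
-
3 [ 0.38  0.67  1.59 -1.03  1.54 -2.38] [0.516 0.076 0.232] lean 65.1 H -88.0 k 1.0
4 [ 0.33  0.65  1.6  -1.06  1.51 -2.41] [0.53 0.05 0.24] lean 65.1 H -88.0 k 1.0
-
3 [ 0.    0.63  1.72 -1.28  1.24 -2.42] [ 0.552 -0.131  0.229] lean 65.1 H -88.0 k 1.0
6 [-0.24  0.65  1.7  -1.43  1.07 -2.46] [ 0.57  -0.265  0.221] lean 64.9 H -88.0 k 1.0
-
3 [-0.24  0.83  1.66 -1.43  1.07 -2.33] [ 0.573 -0.262  0.118] lean 62.7 H -91.0 k 1.0
-
3 [-0.24  0.83  1.67 -1.43  1.07 -1.6 ] [ 0.572 -0.263  0.117] lean 62.6 H -91.0 k 1.0
7 [-0.24  0.83  1.67 -1.43  1.06 -0.88] [ 0.571 -0.264  0.116] lean 62.5 H -91.0 k 1.0
11 [-0.25  0.83  1.67 -1.43  1.06 -0.15] [ 0.569 -0.266  0.115] lean 62.3 H -92.0 k 1.0
-
```

```bash
python3 - <<'E'
from scan import *
from station import manip
rows([((.461,.181,.20),4,0),((.53,.05,.24),5,0),((.579,-.244,.23),9,0)],g=1)
q=np.array(manip.state()["joint_pos"])
line(q,[((.461,.181,.20),4,0),((.53,.05,.24),5,0),((.579,-.244,.23),9,0),((.579,-.244,.114),6,0),((.579,-.244,.114),12,125)])
E
```

```text
1 0.035 -0.000 -0.016 0.0;1 0.035 -0.000 -0.016 0.0;1 0.035 -0.000 -0.016 0.0;1 0.035 -0.000 -0.016 0.0;1 0.019 -0.013 0.021 0.0;1 0.019 -0.013 0.021 0.0;1 0.019 -0.013 0.021 0.0;1 0.019 -0.013 0.021 0.0;1 0.019 -0.013 0.021 0.0;1 0.013 -0.004 0.030 0.0
1 0.013 -0.004 0.030 0.0;1 0.013 -0.004 0.030 0.0;1 0.013 -0.004 0.030 0.0;1 0.013 -0.004 0.030 0.0;1 0.013 -0.004 0.030 0.0;1 0.013 -0.004 0.030 0.0;1 0.013 -0.004 0.030 0.0;1 0.013 -0.004 0.030 0.0
3 [ 0.58  0.74  1.55 -0.9   1.65 -2.28] [0.461 0.181 0.2  ] lean 65.1 H -88.0 k 1.0
-
3 [ 0.38  0.67  1.59 -1.03  1.54 -2.38] [0.516 0.076 0.232] lean 65.1 H -88.0 k 1.0
4 [ 0.33  0.65  1.6  -1.06  1.51 -2.41] [0.53 0.05 0.24] lean 65.1 H -88.0 k 1.0
-
3 [ 0.1   0.63  1.68 -1.21  1.32 -2.43] [ 0.552 -0.081  0.236] lean 65.1 H -88.0 k 1.0
7 [-0.14  0.64  1.69 -1.36  1.15 -2.47] [ 0.574 -0.211  0.231] lean 65.1 H -88.0 k 1.0
8 [-0.2   0.64  1.68 -1.39  1.11 -2.48] [ 0.579 -0.244  0.23 ] lean 65.1 H -88.0 k 1.0
-
3 [-0.19  0.77  1.67 -1.43  1.1  -2.35] [ 0.582 -0.24   0.155] lean 64.4 H -88.0 k 1.0
5 [-0.2   0.84  1.66 -1.43  1.09 -2.31] [ 0.582 -0.241  0.116] lean 63.6 H -90.0 k 1.0
-
3 [-0.2   0.84  1.66 -1.43  1.09 -1.58] [ 0.581 -0.241  0.116] lean 63.6 H -90.0 k 1.0
7 [-0.2   0.84  1.66 -1.43  1.09 -0.85] [ 0.581 -0.242  0.115] lean 63.5 H -90.0 k 1.0
11 [-0.2   0.84  1.66 -1.43  1.09 -0.13] [ 0.579 -0.244  0.114] lean 63.4 H -90.0 k 1.0
-
```

apply_moves(series="1 0.018 0 -0.008 0;1 0.035 0 -0.016 0;1 0.035 0 -0.016 0;1 0.035 0 -0.016 0;1 0.022 -0.003 -0.004 0;1 0.019 -0.013 0.018 0;1 0.019 -0.013 0.021 0;1 0.019 -0.013 0.021 0;1 0.019 -0.013 0.021 0;1 0.019 -0.013 0.021 0")

```text
time: 19.08
ee_pos: [0.5341, 0.0436, 0.2443]
tool_rot: [0.372, 0.608, -0.584, 0.388]
wrist_force: [-0.5, 0.7, -1.0]
gripper_width: 0.057
gripper_force: 63.6
```

```bash
python3 - <<'E'
from h import *
from scan import *
s,p,R=st()
rows([((.579,-.244,.23),10,0),((.580,-.240,.135),5,0)],g=1)
E
```

```text
t 19.07 q [ 0.38   0.713  1.569 -1.027  1.524 -2.367] p [0.5341 0.0436 0.2443] r 0.5359 w 0.057 lean 65.0
[[ 0.016 -0.999  0.037]
 [-0.422 -0.04  -0.906]
 [ 0.907 -0.001 -0.422]]
1 0.011 -0.003 0.027 0.0;1 0.011 -0.003 0.027 0.0;1 0.011 -0.003 0.027 0.0;1 0.011 -0.003 0.027 0.0;1 0.011 -0.003 0.027 0.0;1 0.011 -0.003 0.027 0.0;1 0.011 -0.003 0.027 0.0;1 0.011 -0.003 0.027 0.0;1 0.011 -0.003 0.027 0.0;1 0.011 -0.003 0.027 0.0
1 -0.018 -0.001 0.007 0.0;1 -0.018 -0.001 0.007 0.0;1 -0.018 -0.001 0.007 0.0;1 -0.018 -0.001 0.007 0.0;1 -0.018 -0.001 0.007 0.0
```

apply_moves(series="1 0.011 -0.003 0.027 0;1 0.011 -0.003 0.027 0;1 0.011 -0.003 0.027 0;1 0.011 -0.003 0.027 0;1 0.011 -0.003 0.027 0;1 0.011 -0.003 0.027 0;1 0.011 -0.003 0.027 0;1 0.011 -0.003 0.027 0;1 0.011 -0.003 0.027 0;1 0.011 -0.003 0.027 0")

```text
time: 20.32
ee_pos: [0.5754, -0.246, 0.2299]
tool_rot: [0.372, 0.608, -0.584, 0.388]
wrist_force: [0.7, 0.1, -1.3]
gripper_width: 0.0571
gripper_force: 63.7
```

apply_moves(series="1 -0.017 0 0.007 0;1 -0.018 -0.001 0.007 0;1 -0.018 -0.001 0.007 0;1 -0.018 -0.001 0.007 0;1 -0.018 -0.001 0.007 0;1 0 0 0 0")

```text
time: 21.08
ee_pos: [0.5823, -0.235, 0.1355]
tool_rot: [0.373, 0.608, -0.586, 0.384]
wrist_force: [0.6, 0.2, -2.1]
gripper_width: 0.057
gripper_force: 63.8
```

```bash
python3 - <<'E'
from h import *
s,p,R=st(); print("cup mid",(p+R@[-.014,0,-.008]).round(3))
a=save("wrist","w3"); b=save("scene","s4")
cv2.imwrite("pics/v3.png",np.hstack([cv2.resize(a,(400,300)),cv2.resize(b[110:260,160:360],(400,300),interpolation=cv2.INTER_CUBIC)])[:,:,::-1])
print([(np.round(d["centre"]),round(d["conf"],2),atz("wrist",d["centre"],.12).round(3)) for d in nets.mark_of("wrist","dish_grip")])
E
```

```text
t 21.07 q [-0.109  0.857  1.703 -1.43   1.131 -2.219] p [ 0.5823 -0.235   0.1355] r 0.6279 w 0.057 lean 64.8
[[ 0.017 -0.999  0.03 ]
 [-0.425 -0.034 -0.904]
 [ 0.905  0.003 -0.426]]
cup mid [ 0.582 -0.222  0.126]
[(array([350.,  73.]), 0.89, array([ 0.504, -0.558,  0.12 ])), (array([416., 308.]), 0.82, array([ 0.513, -0.216,  0.12 ]))]
```

View pics/v3.png

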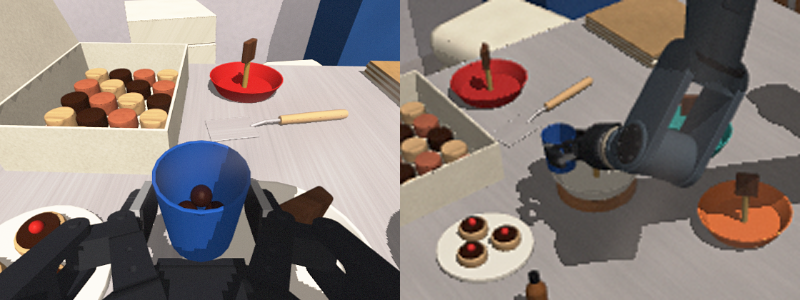

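The wrist view shows the cup held upright with its balls, and the dish handle to the right (crop 318,205), putting the dish centre at about (0.513,-0.216). Mouth, height and clearances look fine, so I'll pour by turning, slower at the end.

apply_moves(series="1 0 0 0 9;1 0 0 0 10;1 0 0 0 10;1 0 0 0 10;1 0 0 0 10;1 0 0 0 8;1 0.001 0.001 0 6;1 0.001 0.001 0 5;1 0.001 0.001 0 5;1 0.001 0.001 0 5")

```text
time: 22.48
ee_pos: [0.5781, -0.2338, 0.1372]
tool_rot: [-0.047, -0.1, 0.838, -0.534]
wrist_force: [-0.3, 0.5, -0.9]
gripper_width: 0.0565
gripper_force: 63.9
```

apply_moves(series="1 0.001 0.001 0 5;1 0.001 0.001 0 5;1 0.001 0.001 0 5;1 0.001 0.001 0 5;1 0 0.001 0 5;1 0 0.001 0 5;1 0 0 0 5;1 0 0 0 5;1 0 0 0 5;1 0 0 0 5")

```text
time: 23.72
ee_pos: [0.5748, -0.2307, 0.1328]
tool_rot: [0.183, 0.264, 0.802, -0.503]
wrist_force: [0.3, -0.3, -1.2]
gripper_width: 0.0567
gripper_force: 63.9
```

```bash
python3 - <<'E'
from h import *
s,p,R=st(); 
a=save("wrist","w4"); b=save("scene","s5"); t=save("top","t5")
f=lambda im:cv2.resize(im,(390,290),interpolation=cv2.INTER_CUBIC)
cv2.imwrite("pics/v4.png",np.hstack([f(b[150:220,210:304]),f(t[190:250,290:371])])[:,:,::-1])
for c in("wrist","scene","top"):print(c,[(np.round(d["centre"]),round(d["conf"],2)) for d in nets.mark_of(c,"choc0_center")])
E
```

```text
t 23.73 q [-0.102  0.858  1.72  -1.43   1.133  0.041] p [ 0.5748 -0.2307  0.1328] r 0.6194 w 0.0567 lean 64.8
[[-0.794  0.607  0.027]
 [ 0.239  0.354 -0.904]
 [-0.559 -0.711 -0.426]]
wrist [(array([450.,  74.]), 0.8)]
scene []
top []
```

View pics/v4.png

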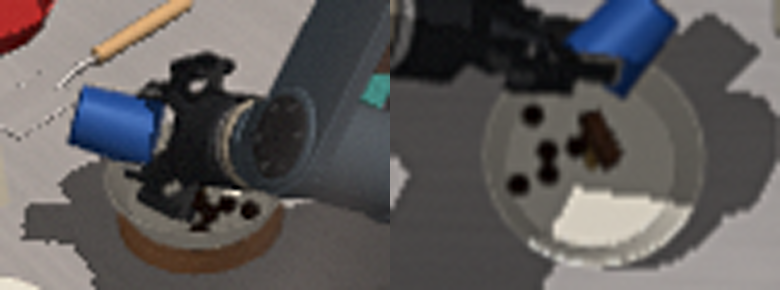

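Five balls are visible in the dish; the sixth could be hidden or still in the cup. I'll tip a little further, hold, and count again.

apply_moves(series="1 0 0 0 6;1 0 0 0 6;1 0 0 0 0;1 0 0 0 0;1 0 0 0 0;1 0 0 0 -8;1 0 0 0 -8;1 0 0 0 0")

```text
time: 25.02
ee_pos: [0.5744, -0.2306, 0.1314]
tool_rot: [0.164, 0.235, 0.812, -0.51]
wrist_force: [-0.3, 0.0, -1.4]
gripper_width: 0.0574
gripper_force: 63.9
```

```bash
python3 - <<'E'
from h import *
s,p,R=st(); 
a=save("wrist","w5"); b=save("scene","s6"); t=save("top","t6")
f=lambda im:cv2.resize(im,(390,290),interpolation=cv2.INTER_CUBIC)
cv2.imwrite("pics/v5.png",np.hstack([f(b[160:220,220:300]),f(t[195:250,297:371])])[:,:,::-1])
g=t[195:250,297:371].astype(int); m=((g.max(2)<50)&(g[:,:,0]>=g[:,:,2])).astype(np.uint8); n,l,ss,c=cv2.connectedComponentsWithStats(m)
print([(ss[i,4],c[i].round()) for i in range(1,n) if ss[i,4]>3])
E
```

```text
t 25.02 q [-0.102  0.86   1.72  -1.43   1.132 -0.031] p [ 0.5744 -0.2306  0.1314] r 0.619 w 0.0574 lean 64.7
[[-0.836  0.547  0.027]
 [ 0.214  0.371 -0.904]
 [-0.505 -0.75  -0.427]]
[(np.int32(11), array([28.,  1.])), (np.int32(38), array([13.,  8.])), (np.int32(15), array([35.,  7.])), (np.int32(4), array([27.,  9.])), (np.int32(14), array([22., 18.])), (np.int32(76), array([35., 24.])), (np.int32(45), array([23., 33.]))]
```

View pics/v5.png

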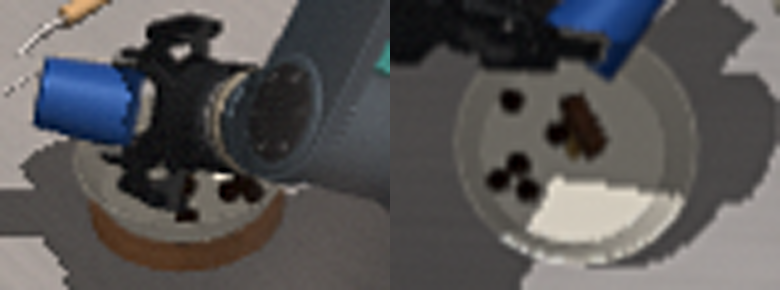

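apply_moves(series="1 -0.017 -0.025 -0.014 0;1 -0.017 -0.025 -0.014 0;1 -0.034 -0.014 -0.014 0;1 -0.034 -0.014 -0.014 0;1 -0.034 0.022 0 0;1 -0.034 0.022 0 0;1 0 0 0 0")

```text
time: 26.05
ee_pos: [0.6988, -0.2289, 0.2666]
tool_rot: [0.165, 0.235, 0.811, -0.509]
wrist_force: [-0.2, 0.3, -2.2]
gripper_width: 0.0569
gripper_force: 63.9
```

```bash
python3 - <<'E'
from h import *
s,p,R=st(); 
a=save("wrist","w6"); b=save("scene","s7"); t=save("top","t7")
f=lambda im:cv2.resize(im,(260,260),interpolation=cv2.INTER_CUBIC)
cv2.imwrite("pics/v6.png",np.hstack([f(b[160:220,220:300]),f(t[193:251,303:361]),f(a)])[:,:,::-1])
E
```

```text
t 26.05 q [-0.081  0.761  1.349 -1.234  1.259 -0.515] p [ 0.6988 -0.2289  0.2666] r 0.7353 w 0.0569 lean 64.7
[[-0.835  0.549  0.028]
 [ 0.214  0.371 -0.904]
 [-0.507 -0.749 -0.427]]
```

View pics/v6.png

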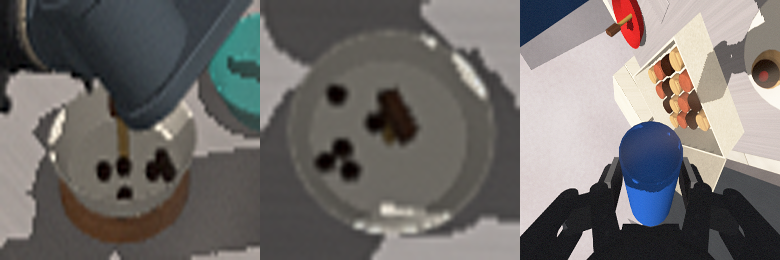

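The top view shows five balls plus the handle hiding one spot. The scene crop shows three singles at (103,171), (124,166), (125,193) and a cluster of three at about (160,165), so all six are in the dish. Next I'll return the cup and set it down.

```bash
python3 - <<'E'
from h import *
from scan import *
s,p,R=st(); z=R[:,2]; H=np.arctan2(z[1],z[0]); T=toolR(H,np.arccos(-z[2]))
tr=(T.inv()*Ro.from_matrix(R)).as_rotvec(degrees=True)[2]; print("turn",tr); tr-=.0
G=[((.60,.0,.28),10,-tr*.65),((.461,.182,.16),10,-tr*.35),((.461,.182,.060),4,0)]
rows(G,1); line(np.array(s["joint_pos"]),G)
E
```

```text
t 26.2 q [-0.082  0.76   1.356 -1.234  1.26  -0.515] p [ 0.6953 -0.2288  0.2656] r 0.732 w 0.0564 lean 64.7
[[-0.838  0.545  0.025]
 [ 0.215  0.371 -0.904]
 [-0.502 -0.752 -0.428]]
turn 123.73579530388236
1 0.012 0.002 -0.022 -8.0;1 0.012 0.004 -0.022 -8.0;1 0.011 0.005 -0.022 -8.0;1 0.010 0.007 -0.022 -8.0;1 0.009 0.008 -0.022 -8.0;1 0.008 0.010 -0.022 -8.0;1 0.007 0.011 -0.022 -8.0;1 0.005 0.011 -0.022 -8.0;1 0.003 0.012 -0.022 -8.0;1 0.002 0.012 -0.022 -8.0
1 -0.004 0.023 -0.011 -4.3;1 -0.006 0.022 -0.011 -4.3;1 -0.008 0.022 -0.011 -4.3;1 -0.009 0.021 -0.011 -4.3;1 -0.011 0.020 -0.011 -4.3;1 -0.012 0.020 -0.011 -4.3;1 -0.014 0.019 -0.011 -4.3;1 -0.015 0.017 -0.011 -4.3;1 -0.016 0.016 -0.011 -4.3;1 -0.018 0.015 -0.011 -4.3
1 -0.023 0.000 0.010 0.0;1 -0.023 0.000 0.010 0.0;1 -0.023 0.000 0.010 0.0;1 -0.023 0.000 0.010 0.0
3 [ 0.03  0.71  1.42 -1.19  1.35 -1.03] [ 0.652 -0.112  0.256] lean 64.7 H -88.0 k 1.0
7 [ 0.16  0.67  1.45 -1.13  1.45 -1.56] [ 0.617 -0.037  0.272] lean 64.7 H -88.0 k 1.0
9 [ 0.22  0.65  1.45 -1.1   1.5  -1.83] [ 0.6  -0.    0.28] lean 64.7 H -88.0 k 1.0
-
3 [ 0.36  0.69  1.53 -1.03  1.55 -1.97] [0.544 0.073 0.232] lean 64.7 H -88.0 k 1.0
7 [ 0.5   0.76  1.55 -0.93  1.59 -2.14] [0.489 0.146 0.184] lean 64.7 H -88.0 k 1.0
9 [ 0.58  0.8   1.54 -0.88  1.61 -2.23] [0.461 0.182 0.16 ] lean 64.7 H -88.0 k 1.0
-
3 [ 0.58  0.97  1.53 -0.88  1.51 -2.11] [0.461 0.182 0.06 ] lean 64.7 H -88.0 k 1.0
-
```

apply_moves(series="1 0.012 0.002 -0.022 -8;1 0.012 0.004 -0.022 -8;1 0.011 0.005 -0.022 -8;1 0.010 0.007 -0.022 -8;1 0.009 0.008 -0.022 -8;1 0.008 0.010 -0.022 -8;1 0.007 0.011 -0.022 -8;1 0.005 0.011 -0.022 -8;1 0.003 0.012 -0.022 -8;1 0.002 0.012 -0.022 -8")

```text
time: 27.45
ee_pos: [0.599, 0.0042, 0.2832]
tool_rot: [-0.204, -0.344, 0.771, -0.495]
wrist_force: [-0.3, 0.1, -0.9]
gripper_width: 0.0563
gripper_force: 63.8
```

apply_moves(series="1 -0.004 0.023 -0.011 -4.3;1 -0.006 0.022 -0.011 -4.3;1 -0.008 0.022 -0.011 -4.3;1 -0.009 0.021 -0.011 -4.3;1 -0.011 0.020 -0.011 -4.3;1 -0.012 0.020 -0.011 -4.3;1 -0.014 0.019 -0.011 -4.3;1 -0.015 0.017 -0.011 -4.3;1 -0.016 0.016 -0.011 -4.3;1 -0.018 0.015 -0.011 -4.3")

```text
time: 28.7
ee_pos: [0.4607, 0.1804, 0.1587]
tool_rot: [0.371, 0.603, -0.591, 0.386]
wrist_force: [-0.4, 0.3, -1.6]
gripper_width: 0.0564
gripper_force: 63.9
```

```bash
python3 - <<'E'
from h import *
from scan import *
s,p,R=st(); rows([((.461,.182,.060),5,0)],1)
z=R[:,2]; T=toolR(np.arctan2(z[1],z[0]),np.arccos(-z[2])); print((T.inv()*Ro.from_matrix(R)).as_rotvec(degrees=True)[2])
print("up dir of cup", R@np.array([.907,-.004,-.421]))
E
```

```text
t 28.7 q [ 0.627  0.869  1.505 -0.846  1.617 -2.173] p [0.4607 0.1804 0.1587] r 0.4947 w 0.0564 lean 64.8
[[ 0.002 -1.     0.026]
 [-0.427 -0.025 -0.904]
 [ 0.904 -0.009 -0.426]]
1 -0.018 0.000 0.008 0.0;1 -0.018 0.000 0.008 0.0;1 -0.018 0.000 0.008 0.0;1 -0.018 0.000 0.008 0.0;1 -0.018 0.000 0.008 0.0
0.5882218823933902
up dir of cup [-0.00513331 -0.00618062  0.99992072]
```

apply_moves(series="1 -0.018 0 0.008 0;1 -0.018 0 0.008 0;1 -0.018 0 0.008 0;1 -0.018 0 0.008 0;1 -0.018 0 0.008 0;1 -0.007 0 0.004 0;1 -0.005 0 0.002 0;1 0 0 0 0")

```text
time: 29.7
ee_pos: [0.4633, 0.1818, 0.048]
tool_rot: [0.37, 0.602, -0.593, 0.387]
wrist_force: [0.1, -0.3, -0.8]
gripper_width: 0.0567
gripper_force: 63.9
```

```bash
python3 -c "
from h import *
s,p,R=st();print(s['wrist_force'])"
```

```text
t 29.7 q [ 0.626  1.047  1.48  -0.847  1.514 -2.053] p [0.4633 0.1818 0.048 ] r 0.4977 w 0.0567 lean 64.7
[[-0.003 -1.     0.027]
 [-0.427 -0.023 -0.904]
 [ 0.904 -0.014 -0.427]]
[ 0.0880109  -0.34674511 -0.83816493]
```

Three mm more to go down, then open and back out along the tool axis.

apply_moves(series="1 -0.003 0 0.001 0;1 0 0 0 0;-1 0 0 0 0;-1 0 0 0 0;-1 0 0 0 0;-1 0 0 0 0;-1 0 0 -0.03 0;-1 0 0 -0.04 0;-1 0 0 -0.04 0;-1 0 0 0 0")

```text
time: 30.95
ee_pos: [0.4611, 0.2845, 0.0928]
tool_rot: [0.367, 0.602, -0.594, 0.387]
wrist_force: [-0.0, 0.4, 0.3]
gripper_width: 0.0853
gripper_force: 0.0
```

```bash
python3 - <<'E'
from h import *
s,p,R=st(); a=save("wrist","w7");b=save("scene","s8")
cv2.imwrite("pics/v7.png",np.hstack([cv2.resize(a,(400,300)),cv2.resize(b,(400,300))])[:,:,::-1])
w=nets.mark_of("wrist","cup_mid")[0];print(w,atz("wrist",w["centre"],.035))
E
```

```text
t 30.95 q [ 0.746  1.031  1.279 -0.763  1.717 -2.152] p [0.4611 0.2845 0.0928] r 0.5418 w 0.0853 lean 64.5
[[-0.005 -1.     0.031]
 [-0.431 -0.026 -0.902]
 [ 0.903 -0.018 -0.43 ]]
{'centre': [280.0, 216.7], 'conf': 0.56} [0.46317218 0.19252668 0.035     ]
```

View pics/v7.png

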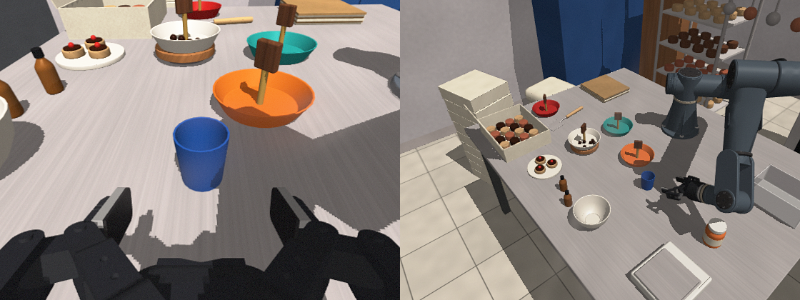

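The cup stands upright and released at (0.463,0.193), and the dish still holds the balls. Gripping the handle needs the tool near vertical, so I have to take the lean out the same way. I'll calibrate my solver model on the earlier push and simulate.

```bash
python3 - <<'E'
from scan import *
from station import manip
q0=np.array([-1.521,.59,.22,-.059,1.726,-.254])
for w in(.2,.3,.4,.5,.7,1):
    q=q0.copy()
    for i in range(8):
        p,R=fk(q,P); q=ik(q,P,p+R.apply([-.012,.06,0]),R,w=w)
    p,R=fk(q,P); print(w,np.degrees(np.arccos(-R.as_matrix()[2,2])).round(1),p.round(3))
q=np.array(manip.state()["joint_pos"])
for w in (.3,.5):
    line(q,[((.35,.40,.35),8,0),((.25,.40,.7),10,0),((.2,.5,1.0),12,0)],w=w)
E
```

```text
0.2 95.4 [ 0.148 -0.897  0.976]
0.3 78.1 [ 0.14  -0.903  0.891]
0.4 65.8 [ 0.133 -0.901  0.824]
0.5 57.4 [ 0.128 -0.896  0.778]
0.7 47.8 [ 0.122 -0.887  0.725]
1 41.6 [ 0.118 -0.88   0.691]
3 [ 0.84  0.84  1.26 -0.73  1.93 -2.25] [0.4   0.354 0.208] lean 64.8 H -88.0 k 1.0
7 [ 0.94  0.7   1.12 -0.75  2.2  -2.38] [0.35 0.4  0.35] lean 64.8 H -88.0 k 1.0
-
3 [ 0.99  0.57  1.   -0.88  2.41 -2.58] [0.31 0.4  0.49] lean 64.8 H -88.0 k 1.0
7 [ 1.05  0.49  0.81 -1.12  2.59 -2.85] [0.266 0.397 0.62 ] lean 63.7 H -88.0 k 1.0
9 [ 1.08  0.45  0.71 -1.18  2.64 -2.85] [0.241 0.391 0.673] lean 59.0 H -86.0 k 1.0
-
3 [ 1.15  0.44  0.54 -1.28  2.65 -2.85] [0.216 0.403 0.726] lean 52.9 H -80.0 k 1.0
7 [ 1.22  0.46  0.3  -1.39  2.62 -2.85] [0.195 0.416 0.786] lean 46.4 H -67.0 k 1.0
11 [ 1.38  0.39  0.22 -1.43  2.19 -2.82] [0.207 0.433 0.898] lean 57.3 H -27.0 k 1.0
-
3 [ 0.84  0.84  1.26 -0.73  1.93 -2.25] [0.4   0.354 0.208] lean 64.8 H -88.0 k 1.0
7 [ 0.94  0.7   1.12 -0.75  2.2  -2.38] [0.35 0.4  0.35] lean 64.8 H -88.0 k 1.0
-
3 [ 0.99  0.57  1.   -0.88  2.41 -2.58] [0.31 0.4  0.49] lean 64.8 H -88.0 k 1.0
7 [ 1.05  0.49  0.83 -1.11  2.59 -2.85] [0.264 0.395 0.617] lean 64.2 H -88.0 k 1.0
9 [ 1.09  0.44  0.79 -1.16  2.64 -2.85] [0.233 0.386 0.657] lean 61.5 H -88.0 k 1.0
-
3 [ 1.13  0.42  0.71 -1.21  2.65 -2.85] [0.212 0.388 0.691] lean 58.2 H -84.0 k 1.0
7 [ 1.19  0.41  0.58 -1.29  2.65 -2.85] [0.192 0.397 0.733] lean 53.7 H -77.0 k 1.0
11 [ 1.27  0.44  0.24 -1.43  2.55 -2.85] [0.186 0.413 0.817] lean 46.0 H -57.0 k 1.0
-
```

```bash
cat > s2.py <<'E'
from scan import *
from station import manip
def push(q,d,n,w=.5,stop=None):
    for i in range(n):
        p,R=fk(q,P); q2=ik(q,P,p+np.array(d),R,w=w); dq=q2-q; q=q+dq/max(1,(abs(dq)/LIM).max())
        if i%3==2:
            p,R=fk(q,P); z=R.as_matrix()[:,2]; print(i,q.round(2),p.round(3),"z",z.round(3))
    return q
if __name__=="__main__":
    q=np.array(manip.state()["joint_pos"])
    q=line(q,[((.3,.42,.4),8,60),((-.1,.45,.55),10,60)],w=.5)
    for d in ([0,.0,.06],[0,.035,.05],[0,.06,0],[0,-.03,.05]): print(d); push(q,d,18)
E
python3 s2.py
```

```text
3 [ 0.88  0.8   1.26 -0.71  1.98 -1.72] [0.375 0.364 0.233] lean 64.8 H -88.0 k 1.0
7 [ 1.02  0.65  1.08 -0.74  2.32 -1.34] [0.3  0.42 0.4 ] lean 64.8 H -88.0 k 1.0
-
3 [ 1.23  0.54  1.11 -0.58  2.51 -0.75] [0.14  0.432 0.46 ] lean 64.8 H -88.0 k 1.0
7 [ 1.45  0.49  1.08 -0.31  2.65 -0.01] [-0.014  0.431  0.498] lean 63.1 H -88.0 k 1.0
9 [ 1.57  0.46  1.05 -0.1   2.65  0.43] [-0.094  0.429  0.508] lean 58.6 H -87.0 k 1.0
-
[0, 0.0, 0.06]
2 [ 1.54  0.31  1.06 -0.17  2.65  0.34] [-0.074  0.385  0.57 ] z [ 0.06  -0.773 -0.632]
5 [ 1.51  0.19  1.02 -0.29  2.65  0.2 ] [-0.047  0.354  0.625] z [ 0.095 -0.676 -0.731]
8 [ 1.46  0.12  0.92 -0.48  2.65 -0.03] [-0.007  0.333  0.685] z [ 0.158 -0.569 -0.807]
11 [ 1.4   0.09  0.73 -0.77  2.65 -0.4 ] [0.046 0.315 0.764] z [ 0.254 -0.47  -0.845]
14 [ 1.36  0.19  0.32 -1.31  2.65 -1.04] [0.098 0.296 0.875] z [ 0.376 -0.415 -0.828]
17 [ 1.31  0.16  0.22 -1.43  2.6  -1.25] [0.115 0.248 0.917] z [ 0.432 -0.372 -0.821]
[0, 0.035, 0.05]
2 [ 1.54  0.48  0.88 -0.17  2.65  0.35] [-0.074  0.473  0.538] z [ 0.06  -0.762 -0.645]
5 [ 1.53  0.5   0.69 -0.25  2.6
[... 791 characters left out ...]
22 -0.1   2.31  0.37] [-0.04   0.792  0.253] z [ 0.045 -0.476 -0.878]
17 [ 1.5   1.13  0.22 -0.08  2.15  0.38] [-0.033  0.83   0.218] z [ 0.041 -0.359 -0.933]
[0, -0.03, 0.05]
2 [ 1.55  0.2   1.22 -0.15  2.65  0.37] [-0.081  0.315  0.574] z [ 0.053 -0.802 -0.594]
5 [ 1.5  -0.03  1.33 -0.27  2.65  0.22] [-0.056  0.219  0.614] z [ 0.077 -0.737 -0.672]
8 [ 1.35 -0.22  1.35 -0.59  2.65 -0.2 ] [0.001 0.135 0.661] z [ 0.12  -0.672 -0.731]
11 [ 1.09 -0.33  1.14 -1.15  2.65 -1.  ] [0.049 0.041 0.774] z [ 0.144 -0.652 -0.744]
14 [ 0.59 -0.32  0.74 -1.43  2.47 -1.83] [ 0.06  -0.048  0.907] z [ 0.144 -0.641 -0.754]
17 [-0.15 -0.25  0.35 -1.1   2.43 -2.34] [ 0.069 -0.072  0.973] z [ 0.126 -0.604 -0.787]
```

```bash
python3 - <<'E'
from s2 import *
q=np.array(manip.state()["joint_pos"])
rows([((.3,.42,.4),8,56),((-.12,.45,.5),12,72)],g=-1)
q=line(q,[((.3,.42,.4),8,56),((-.12,.45,.5),12,72)],w=.5)
print("a");q=push(q,[-.012,.04,.045],12);push(q,[-.006,.05,.03],15)
E
```

```text
-1 0.027 0.019 -0.033 7.0;-1 0.030 0.016 -0.033 7.0;-1 0.031 0.012 -0.033 7.0;-1 0.033 0.008 -0.033 7.0;-1 0.033 0.004 -0.033 7.0;-1 0.033 -0.000 -0.033 7.0;-1 0.033 -0.004 -0.033 7.0;-1 0.032 -0.008 -0.033 7.0;-1 0.033 0.014 -0.007 6.0;-1 0.034 0.010 -0.007 6.0
-1 0.035 0.007 -0.007 6.0;-1 0.035 0.003 -0.007 6.0;-1 0.035 -0.000 -0.007 6.0;-1 0.035 -0.004 -0.007 6.0;-1 0.035 -0.008 -0.007 6.0;-1 0.034 -0.011 -0.007 6.0;-1 0.032 -0.015 -0.007 6.0;-1 0.030 -0.018 -0.007 6.0;-1 0.028 -0.021 -0.007 6.0;-1 0.026 -0.024 -0.007 6.0
3 [ 0.88  0.8   1.26 -0.71  1.98 -1.75] [0.375 0.364 0.233] lean 64.8 H -88.0 k 1.0
7 [ 1.02  0.65  1.08 -0.74  2.32 -1.41] [0.3  0.42 0.4 ] lean 64.8 H -88.0 k 1.0
-
3 [ 1.2   0.57  1.14 -0.58  2.45 -0.81] [0.16  0.43  0.433] lean 64.8 H -88.0 k 1.0
7 [ 1.4   0.53  1.11 -0.36  2.6  -0.14] [0.02  0.44  0.467] lean 64.8 H -88.0 k 1.0
11 [ 1.59  0.52  1.05 -0.02  2.65  0.66] [-0.118  0.439  0.481] lean 62.2 H -88.0 k 1.0
-
a
2 [1.62 0.56 0.86 0.07 2.65 0.75] [-0.144  0.489  0.5  ] z [ 0.002 -0.802 -0.597]
5 [1.64 0.6  0.66 0.19 2.65 0.88] [-0.174  0.537  0.526] z [-0.042 -0.7   -0.713]
8 [1.65 0.65 0.43 0.34 2.65 1.04] [-0.207  0.581  0.558] z [-0.11  -0.582 -0.806]
11 [1.65 0.7  0.22 0.51 2.65 1.23] [-0.234  0.611  0.595] z [-0.193 -0.47  -0.861]
2 [1.62 0.7  0.22 0.53 2.56 1.21] [-0.226  0.639  0.589] z [-0.26  -0.393 -0.882]
5 [1.59 0.7  0.22 0.55 2.46 1.2 ] [-0.222  0.669  0.587] z [-0.326 -0.301 -0.896]
8 [1.57 0.71 0.22 0.58 2.34 1.2 ] [-0.222  0.701  0.586] z [-0.391 -0.196 -0.899]
11 [1.55 0.71 0.22 0.6  2.22 1.2 ] [-0.224  0.735  0.589] z [-0.451 -0.08  -0.889]
14 [1.54 0.71 0.22 0.62 2.09 1.2 ] [-0.228  0.772  0.594] z [-0.504  0.043 -0.863]
```

apply_moves(series="-1 0.027 0.019 -0.033 7;-1 0.030 0.016 -0.033 7;-1 0.031 0.012 -0.033 7;-1 0.033 0.008 -0.033 7;-1 0.033 0.004 -0.033 7;-1 0.033 0 -0.033 7;-1 0.033 -0.004 -0.033 7;-1 0.032 -0.008 -0.033 7;-1 0.033 0.014 -0.007 6;-1 0.034 0.010 -0.007 6")

```text
time: 32.35
ee_pos: [0.2292, 0.4274, 0.4175]
tool_rot: [-0.091, -0.165, 0.828, -0.528]
wrist_force: [0.1, -0.2, 0.1]
gripper_width: 0.0855
gripper_force: 0.0
```

apply_moves(series="-1 0.035 0.007 -0.007 6;-1 0.035 0.003 -0.007 6;-1 0.035 0 -0.007 6;-1 0.035 -0.004 -0.007 6;-1 0.035 -0.008 -0.007 6;-1 0.034 -0.011 -0.007 6;-1 0.032 -0.015 -0.007 6;-1 0.030 -0.018 -0.007 6;-1 0.028 -0.021 -0.007 6;-1 0.026 -0.024 -0.007 6")

```text
time: 33.6
ee_pos: [-0.1172, 0.4435, 0.4843]
tool_rot: [0.184, 0.273, 0.803, -0.497]
wrist_force: [0.1, 0.6, 0.1]
gripper_width: 0.0855
gripper_force: 0.0
```

```bash
python3 - <<'E'
from h import *
from s2 import *
s,p,R=st(); q=np.array(s["joint_pos"])
for d in ([-.004,.04,.045],[.0,.05,.035],[-.006,.05,.035]): print(d); push(q,d,9); conv(R,d)
E
```

```text
t 33.6 q [ 1.59   0.62   0.994 -0.016  2.645  0.665] p [-0.1172  0.4435  0.4843] r 0.4588 w 0.0855 lean 64.0
[[-0.783  0.621  0.025]
 [ 0.255  0.357 -0.899]
 [-0.567 -0.698 -0.438]]
[-0.004, 0.04, 0.045]
2 [ 1.58  0.63  0.83 -0.    2.65  0.67] [-0.117  0.517  0.472] z [ 0.011 -0.821 -0.571]
5 [1.58 0.64 0.65 0.02 2.65 0.69] [-0.118  0.559  0.501] z [-0.007 -0.72  -0.693]
8 [1.57 0.67 0.47 0.06 2.65 0.73] [-0.121  0.598  0.532] z [-0.03  -0.602 -0.798]
world [-0.004, 0.04, 0.045] -> tool [-0.0122 -0.0196 -0.0557]
[0.0, 0.05, 0.035]
2 [ 1.57  0.69  0.77 -0.04  2.65  0.63] [-0.105  0.546  0.449] z [ 0.015 -0.823 -0.567]
5 [ 1.55  0.76  0.54 -0.05  2.65  0.61] [-0.092  0.609  0.459] z [ 0.01  -0.725 -0.689]
8 [ 1.54  0.82  0.32 -0.06  2.65  0.59] [-0.08   0.663  0.472] z [ 0.006 -0.608 -0.794]
world [0.0, 0.05, 0.035] -> tool [-0.0071 -0.0066 -0.0603]
[-0.006, 0.05, 0.035]
2 [1.59 0.69 0.76 0.01 2.65 0.69] [-0.124  0.545  0.449] z [ 0.008 -0.823 -0.568]
5 [1.59 0.76 0.53 0.06 2.65 0.73] [-0.13   0.607  0.458] z [-0.016 -0.723 -0.69 ]
8 [1.58 0.83 0.31 0.12 2.65 0.79] [-0.138  0.661  0.471] z [-0.049 -0.606 -0.794]
world [-0.006, 0.05, 0.035] -> tool [-0.0024 -0.0103 -0.0604]
```

apply_moves(series="-1 -0.005 -0.008 -0.06 0;-1 -0.005 -0.008 -0.06 0;-1 -0.004 -0.008 -0.06 0;-1 -0.002 -0.006 -0.06 0;-1 0 -0.004 -0.06 0;-1 0.003 0 -0.06 0;-1 0.005 0.003 -0.06 0;-1 0.006 0.006 -0.06 0")

```text
time: 34.6
ee_pos: [-0.0985, 0.592, 0.4672]
tool_rot: [0.133, 0.297, 0.868, -0.376]
wrist_force: [0.4, -0.0, -0.1]
gripper_width: 0.0852
gripper_force: 0.0
```

```bash
python3 - <<'E'
from h import *
from s2 import *
s,p,R=st(); q=np.array(s["joint_pos"])
for d in ([0,.05,.035],[-.003,.055,.02]): print(d); push(q,d,12); conv(R,d)
E
```

```text
t 34.6 q [ 1.558  0.778  0.538 -0.035  2.646  0.623] p [-0.0985  0.592   0.4672] r 0.6002 w 0.0852 lean 47.0
[[-0.789  0.615  0.008]
 [ 0.415  0.541 -0.731]
 [-0.454 -0.574 -0.682]]
[0, 0.05, 0.035]
2 [ 1.54  0.84  0.31 -0.04  2.65  0.61] [-0.087  0.667  0.463] z [ 0.    -0.616 -0.788]
5 [ 1.52  0.84  0.22 -0.02  2.63  0.6 ] [-0.075  0.687  0.485] z [-0.014 -0.523 -0.852]
8 [1.5  0.8  0.22 0.   2.57 0.61] [-0.065  0.694  0.504] z [-0.032 -0.434 -0.9  ]
11 [1.49 0.77 0.22 0.03 2.49 0.61] [-0.057  0.707  0.52 ] z [-0.048 -0.333 -0.942]
world [0, 0.05, 0.035] -> tool [ 0.0049  0.007  -0.0604]
[-0.003, 0.055, 0.02]
2 [ 1.55  0.91  0.26 -0.02  2.65  0.63] [-0.096  0.687  0.43 ] z [-0.002 -0.628 -0.778]
5 [1.54 0.92 0.22 0.01 2.59 0.65] [-0.091  0.711  0.425] z [-0.022 -0.555 -0.831]
8 [1.53 0.91 0.22 0.04 2.49 0.66] [-0.088  0.734  0.417] z [-0.043 -0.466 -0.884]
11 [1.52 0.91 0.22 0.07 2.39 0.67] [-0.086  0.76   0.411] z [-0.065 -0.362 -0.93 ]
world [-0.003, 0.055, 0.02] -> tool [ 0.0161  0.0165 -0.0539]
```

apply_moves(series="-1 0.006 0.009 -0.06 0;-1 0.009 0.012 -0.058 0;-1 0.012 0.015 -0.056 0;-1 0.014 0.018 -0.055 0;-1 0.015 0.020 -0.053 0;-1 0.016 0.022 -0.052 0;-1 0.017 0.024 -0.052 0;-1 0.018 0.025 -0.05 0;-1 0.018 0.026 -0.05 0;-1 0.019 0.027 -0.048 0")

```text
time: 35.85
ee_pos: [-0.0544, 0.6804, 0.4702]
tool_rot: [0.086, 0.312, 0.903, -0.282]
wrist_force: [-0.8, 0.7, -0.0]
gripper_width: 0.0856
gripper_force: 0.0
```

```bash
python3 - <<'E'
from h import *
from s2 import *
s,p,R=st(); q=np.array(s["joint_pos"])
for d in ([0,.05,.035],[0,.055,.02]): print(d); push(q,d,12); conv(R,d)
E
```

```text
t 35.85 q [ 1.497  0.875  0.219 -0.043  2.646  0.561] p [-0.0544  0.6804  0.4702] r 0.6826 w 0.0856 lean 34.3
[[-0.79   0.613 -0.022]
 [ 0.516  0.645 -0.563]
 [-0.331 -0.456 -0.826]]
[0, 0.05, 0.035]
2 [ 1.48  0.83  0.22 -0.01  2.59  0.57] [-0.047  0.697  0.487] z [-0.036 -0.479 -0.877]
5 [1.47 0.79 0.22 0.02 2.52 0.59] [-0.042  0.706  0.506] z [-0.05  -0.382 -0.923]
8 [1.46 0.76 0.22 0.05 2.44 0.6 ] [-0.038  0.72   0.522] z [-0.064 -0.273 -0.96 ]
11 [1.45 0.74 0.22 0.08 2.34 0.61] [-0.036  0.74   0.536] z [-0.078 -0.151 -0.985]
world [0, 0.05, 0.035] -> tool [ 0.0142  0.0163 -0.0571]
[0, 0.055, 0.02]
2 [ 1.48  0.88  0.22 -0.01  2.55  0.58] [-0.047  0.716  0.451] z [-0.035 -0.48  -0.877]
5 [1.47 0.88 0.22 0.02 2.44 0.59] [-0.042  0.744  0.439] z [-0.048 -0.381 -0.923]
8 [1.47 0.88 0.22 0.04 2.32 0.6 ] [-0.039  0.775  0.43 ] z [-0.06  -0.268 -0.961]
11 [1.46 0.88 0.22 0.07 2.19 0.61] [-0.036  0.81   0.423] z [-0.07  -0.143 -0.987]
world [0, 0.055, 0.02] -> tool [ 0.0217  0.0264 -0.0475]
```

apply_moves(series="-1 0.015 0.017 -0.057 0;-1 0.016 0.019 -0.056 0;-1 0.017 0.021 -0.055 0;-1 0.018 0.023 -0.053 0;-1 0.019 0.025 -0.052 0;-1 0.020 0.026 -0.051 0;-1 0.021 0.027 -0.05 0;-1 0.022 0.028 -0.05 0;-1 0.023 0.029 -0.048 0;-1 0.024 0.030 -0.047 0")

```text
time: 37.1
ee_pos: [-0.0242, 0.6716, 0.5075]
tool_rot: [0.053, 0.322, 0.908, -0.262]
wrist_force: [-1.0, 0.6, 0.3]
gripper_width: 0.0854
gripper_force: 0.0
```

```bash
python3 - <<'E'
from h import *
from s2 import *
s,p,R=st(); q=np.array(s["joint_pos"])
for d in ([0,.05,.035],[0,.055,.02]): print(d); push(q,d,6); conv(R,d)
E
```

```text
t 37.1 q [1.439 0.819 0.219 0.009 2.646 0.556] p [-0.0242  0.6716  0.5075] r 0.6721 w 0.0854 lean 31.1
[[-0.787  0.613 -0.072]
 [ 0.557  0.655 -0.511]
 [-0.266 -0.442 -0.857]]
[0, 0.05, 0.035]
2 [1.43 0.78 0.22 0.05 2.58 0.59] [-0.023  0.691  0.518] z [-0.087 -0.421 -0.903]
5 [1.42 0.76 0.22 0.09 2.5  0.61] [-0.024  0.704  0.532] z [-0.102 -0.319 -0.942]
world [0, 0.05, 0.035] -> tool [ 0.0185  0.0173 -0.0555]
[0, 0.055, 0.02]
2 [1.43 0.83 0.22 0.05 2.54 0.59] [-0.023  0.712  0.483] z [-0.085 -0.423 -0.902]
5 [1.43 0.84 0.22 0.08 2.42 0.61] [-0.024  0.744  0.467] z [-0.099 -0.32  -0.942]
world [0, 0.055, 0.02] -> tool [ 0.0253  0.0272 -0.0452]
```

```bash
python3 - <<'E'
from h import *
from s2 import *
s,p,R=st(); q=np.array(s["joint_pos"])
for d in ([0,.055,-.03],[0,.06,0]): print(d); push(q,d,15,w=.55); conv(R,d)
E
```

```text
t 37.1 q [1.439 0.819 0.219 0.009 2.646 0.556] p [-0.0242  0.6716  0.5075] r 0.6721 w 0.0854 lean 31.1
[[-0.787  0.613 -0.072]
 [ 0.557  0.655 -0.511]
 [-0.266 -0.442 -0.857]]
[0, 0.055, -0.03]
2 [1.45 0.97 0.22 0.03 2.44 0.58] [-0.023  0.759  0.371] z [-0.078 -0.462 -0.883]
5 [1.45 1.1  0.22 0.05 2.23 0.59] [-0.023  0.816  0.248] z [-0.085 -0.392 -0.916]
8 [1.45 1.22 0.22 0.06 2.02 0.59] [-0.023  0.862  0.136] z [-0.09  -0.302 -0.949]
11 [1.45 1.32 0.22 0.07 1.81 0.59] [-0.023  0.899  0.037] z [-0.093 -0.197 -0.976]
14 [1.45 1.41 0.22 0.08 1.6  0.58] [-0.024  0.929 -0.051] z [-0.095 -0.081 -0.992]
world [0, 0.055, -0.03] -> tool [ 0.0386  0.0493 -0.0024]
[0, 0.06, 0]
2 [1.44 0.89 0.22 0.04 2.5  0.58] [-0.023  0.734  0.434] z [-0.082 -0.442 -0.893]
5 [1.44 0.95 0.22 0.06 2.34 0.6 ] [-0.023  0.781  0.374] z [-0.091 -0.357 -0.93 ]
8 [1.44 1.01 0.22 0.08 2.19 0.61] [-0.024  0.826  0.322] z [-0.099 -0.257 -0.961]
11 [1.44 1.05 0.22 0.1  2.03 0.61] [-0.025  0.87   0.277] z [-0.106 -0.146 -0.984]
14 [1.44 1.09 0.22 0.11 1.87 0.62] [-0.025  0.913  0.238] z [-0.111 -0.026 -0.994]
world [0, 0.06, 0] -> tool [ 0.0334  0.0393 -0.0307]
```

apply_moves(series="-1 0.033 0.039 -0.031 0;-1 0.034 0.040 -0.03 0;-1 0.034 0.040 -0.028 0;-1 0.030 0.036 -0.038 0;-1 0.030 0.036 -0.038 0;-1 0.030 0.036 -0.038 0;-1 0.030 0.036 -0.036 0;-1 0.030 0.036 -0.034 0;-1 0.030 0.036 -0.032 0")

```text
time: 38.22
ee_pos: [-0.0144, 0.6964, 0.4265]
tool_rot: [0.043, 0.322, 0.889, -0.323]
wrist_force: [0.3, 0.6, -0.0]
gripper_width: 0.0852
gripper_force: 0.0
```

```bash
python3 - <<'E'
from h import *
from s2 import *
s,p,R=st(); q=np.array(s["joint_pos"])
for d in ([0,.05,.03],[0,.06,0.01]): print(d); push(q,d,9,w=.55); conv(R,d)
E
```

```text
t 38.23 q [1.415 0.939 0.219 0.075 2.646 0.593] p [-0.0144  0.6964  0.4265] r 0.6965 w 0.0852 lean 38.1
[[-0.789  0.6   -0.131]
 [ 0.544  0.584 -0.603]
 [-0.285 -0.547 -0.787]]
[0, 0.05, 0.03]
2 [1.41 0.9  0.22 0.12 2.6  0.63] [-0.017  0.712  0.44 ] z [-0.147 -0.537 -0.831]
5 [1.41 0.87 0.22 0.16 2.55 0.66] [-0.022  0.72   0.457] z [-0.164 -0.463 -0.871]
8 [1.4  0.84 0.22 0.19 2.49 0.69] [-0.026  0.73   0.471] z [-0.182 -0.38  -0.907]
world [0, 0.05, 0.03] -> tool [ 0.0186  0.0128 -0.0538]
[0, 0.06, 0.01]
2 [1.42 0.97 0.22 0.11 2.53 0.62] [-0.017  0.738  0.386] z [-0.146 -0.532 -0.834]
5 [1.42 0.99 0.22 0.14 2.42 0.64] [-0.021  0.769  0.357] z [-0.162 -0.447 -0.88 ]
8 [1.42 1.   0.22 0.16 2.29 0.66] [-0.025  0.801  0.332] z [-0.176 -0.349 -0.92 ]
world [0, 0.06, 0.01] -> tool [ 0.0298  0.0296 -0.044 ]
```

```bash
python3 - <<'E'
from h import *
from s2 import *
s,p,R=st(); q=np.array(s["joint_pos"])
q=push(q,[0,-.01,.058],6,w=.5);q=push(q,[0,-.03,.05],6,w=.5);conv(R,[0,-.01,.058])
E
```

```text
t 38.23 q [1.415 0.939 0.219 0.075 2.646 0.593] p [-0.0144  0.6964  0.4265] r 0.6965 w 0.0852 lean 38.1
[[-0.789  0.6   -0.131]
 [ 0.544  0.584 -0.603]
 [-0.285 -0.547 -0.787]]
2 [1.4  0.69 0.38 0.09 2.65 0.59] [-0.016  0.629  0.542] z [-0.134 -0.533 -0.835]
5 [1.38 0.48 0.48 0.11 2.65 0.59] [-0.021  0.551  0.636] z [-0.136 -0.433 -0.891]
2 [1.33 0.24 0.63 0.1  2.65 0.56] [-0.025  0.437  0.711] z [-0.132 -0.344 -0.93 ]
5 [1.28 0.03 0.71 0.1  2.65 0.51] [-0.031  0.339  0.761] z [-0.115 -0.229 -0.967]
world [0, -0.01, 0.058] -> tool [-0.022  -0.0376 -0.0396]
```

apply_moves(series="-1 -0.022 -0.038 -0.041 0;-1 -0.020 -0.036 -0.043 0;-1 -0.019 -0.034 -0.045 0;-1 -0.018 -0.032 -0.047 0;-1 -0.017 -0.030 -0.049 0")

```text
time: 38.85
ee_pos: [-0.0247, 0.6424, 0.5847]
tool_rot: [0.012, 0.338, 0.917, -0.213]
wrist_force: [-1.1, -0.7, -0.2]
gripper_width: 0.0851
gripper_force: 0.0
```

```bash
python3 - <<'E'
from h import *
from s2 import *
s,p,R=st(); q=np.array(s["joint_pos"])
q=push(q,[0,-.03,.05],9,w=.5);conv(R,[0,-.03,.05])
E
```

```text
t 38.85 q [1.408 0.701 0.219 0.116 2.646 0.633] p [-0.0247  0.6424  0.5847] r 0.6429 w 0.0851 lean 24.7
[[-0.772  0.624 -0.121]
 [ 0.614  0.681 -0.399]
 [-0.167 -0.382 -0.909]]
2 [1.38 0.43 0.42 0.12 2.65 0.61] [-0.026  0.535  0.681] z [-0.123 -0.335 -0.934]
5 [1.33 0.19 0.56 0.13 2.65 0.58] [-0.03   0.423  0.749] z [-0.119 -0.237 -0.964]
8 [1.28 0.   0.62 0.14 2.65 0.54] [-0.038  0.329  0.797] z [-0.102 -0.114 -0.988]
world [0, -0.03, 0.05] -> tool [-0.0267 -0.0396 -0.0335]
```

apply_moves(series="-1 -0.018 -0.032 -0.046 0;-1 -0.018 -0.030 -0.048 0;-1 -0.017 -0.028 -0.050 0;-1 -0.016 -0.026 -0.050 0;-1 -0.016 -0.025 -0.052 0;-1 -0.015 -0.024 -0.052 0")

```text
time: 39.6
ee_pos: [-0.034, 0.5396, 0.7428]
tool_rot: [-0.029, 0.351, 0.932, -0.086]
wrist_force: [-0.8, 0.6, -0.5]
gripper_width: 0.0857
gripper_force: 0.0
```

```bash
python3 - <<'E'
from h import *
from s2 import *
s,p,R=st(); conv(R,[0,-.03,.05])
# handle long axis from top picture t6/t7 at handle top z=.142: dark pixels
t=cv2.imread("pics/t7.png")[:,:,::-1].astype(int); g=t[205:230,322:345]
m=(g[:,:,0]>g[:,:,2]+14)&(g.max(2)<110)
y,x=np.nonzero(m); W=np.array([atz("top",(a+322,b+205),.14)[:2] for a,b in zip(x,y)]); c=W.mean(0); u,sv,v=np.linalg.svd(W-c); print(len(x),c,v[0],np.degrees(np.arctan2(v[0][1],v[0][0])),sv)
E
```

```text
t 39.6 q [1.376 0.43  0.219 0.18  2.646 0.677] p [-0.034   0.5396  0.7428] r 0.5406 w 0.0857 lean 10.4
[[-0.752  0.649 -0.114]
 [ 0.659  0.739 -0.139]
 [-0.006 -0.18  -0.984]]
world [0, -0.03, 0.05] -> tool [-0.0201 -0.0312 -0.045 ]
68 [ 0.50789578 -0.2103233 ] [-0.99349002 -0.11391919] -173.4587104782604 [0.09615929 0.0544565 ]
```

apply_moves(series="-1 -0.014 -0.026 -0.052 0;-1 -0.014 -0.025 -0.052 0;-1 -0.014 -0.023 -0.053 0")

```text
time: 39.98
ee_pos: [-0.0436, 0.4758, 0.8083]
tool_rot: [-0.051, 0.355, 0.933, -0.024]
wrist_force: [-0.4, 0.6, -0.1]
gripper_width: 0.0852
gripper_force: 0.0
```

```bash
python3 - <<'E'
from h import *
from scan import *
s,p,R=st(); q=np.array(s["joint_pos"])
# travel to above the dish for a look; wrist camera is at tool +x 71mm
for turn in (0,60,-60):
    print(turn); line(q,[((.25,.45,.62),7,0),((.48,.1,.45),10,turn),((.52,-.2,.32),8,0)],w=.5)
E
```

```text
t 39.98 q [1.354 0.298 0.219 0.229 2.646 0.711] p [-0.0436  0.4758  0.8083] r 0.4778 w 0.0852 lean 6.5
[[-0.743  0.66  -0.112]
 [ 0.665  0.747 -0.008]
 [ 0.078 -0.081 -0.994]]
0
3 [1.02 0.15 0.73 0.12 2.32 0.26] [0.125 0.463 0.7  ] lean 6.5 H -176.0 k 1.0
6 [0.8  0.19 0.89 0.09 2.14 0.01] [0.25 0.45 0.62] lean 6.5 H -176.0 k 1.0
-
3 [ 0.47  0.08  1.18  0.05  1.98 -0.36] [0.342 0.31  0.552] lean 6.5 H -176.0 k 1.0
7 [ 0.13  0.11  1.32  0.01  1.83 -0.71] [0.434 0.17  0.484] lean 6.5 H -176.0 k 1.0
9 [-0.02  0.16  1.34 -0.01  1.75 -0.86] [0.48 0.1  0.45] lean 6.5 H -176.0 k 1.0
-
3 [-0.3   0.22  1.43 -0.04  1.6  -1.14] [ 0.5   -0.05   0.385] lean 6.5 H -176.0 k 1.0
7 [-0.54  0.36  1.41 -0.06  1.47 -1.37] [ 0.52 -0.2   0.32] lean 6.5 H -176.0 k 1.0
-
60
3 [1.02 0.15 0.73 0.12 2.32 0.26] [0.125 0.463 0.7  ] lean 6.5 H -176.0 k 1.0
6 [0.8  0.19 0.89 0.09 2.14 0.01] [0.25 0.45 0.62] lean 6.5 H -176.0 k 1.0
-
3 [0.47 0.08 1.18 0.05 1.98 0.06] [0.342 0.31  0.552] lean 6.5 H -176.0 k 1.0
7 [0.13 0.11 1.32 0.01 1.83 0.12] [0.434 0.17  0.484] lean 6.5 H -176.0 k 1.0
9 [-0.02  0.16  1.34 -0.01  1.75  0.18] [0.48 0.1  0.45] lean 6.5 H -176.0 k 1.0
-
3 [-0.3   0.22  1.43 -0.04  1.6  -0.1 ] [ 0.5   -0.05   0.385] lean 6.5 H -176.0 k 1.0
7 [-0.54  0.36  1.41 -0.06  1.47 -0.32] [ 0.52 -0.2   0.32] lean 6.5 H -176.0 k 1.0
-
-60
3 [1.02 0.15 0.73 0.12 2.32 0.26] [0.125 0.463 0.7  ] lean 6.5 H -176.0 k 1.0
6 [0.8  0.19 0.89 0.09 2.14 0.01] [0.25 0.45 0.62] lean 6.5 H -176.0 k 1.0
-
3 [ 0.47  0.08  1.18  0.05  1.98 -0.78] [0.342 0.31  0.552] lean 6.5 H -176.0 k 1.0
7 [ 0.13  0.11  1.32  0.01  1.83 -1.55] [0.434 0.17  0.484] lean 6.5 H -176.0 k 1.0
9 [-0.02  0.16  1.34 -0.01  1.75 -1.91] [0.48 0.1  0.45] lean 6.5 H -176.0 k 1.0
-
3 [-0.3   0.22  1.43 -0.04  1.6  -2.19] [ 0.5   -0.05   0.385] lean 6.5 H -176.0 k 1.0
7 [-0.54  0.36  1.41 -0.06  1.47 -2.42] [ 0.52 -0.2   0.32] lean 6.5 H -176.0 k 1.0
-
```

```bash
python3 - <<'E'
from scan import *
rows([((.25,.45,.62),7,40),((.48,.1,.45),10,75),((.47,-.18,.30),8,0)])
E
```

```text
-1 -0.036 0.027 0.022 5.7;-1 -0.033 0.031 0.022 5.7;-1 -0.030 0.034 0.022 5.7;-1 -0.026 0.036 0.022 5.7;-1 -0.022 0.039 0.022 5.7;-1 -0.018 0.041 0.022 5.7;-1 -0.014 0.042 0.022 5.7;-1 -0.038 0.019 0.015 7.5;-1 -0.035 0.024 0.015 7.5;-1 -0.032 0.029 0.015 7.5
-1 -0.028 0.033 0.015 7.5;-1 -0.023 0.036 0.015 7.5;-1 -0.019 0.039 0.015 7.5;-1 -0.013 0.041 0.015 7.5;-1 -0.008 0.042 0.015 7.5;-1 -0.002 0.043 0.015 7.5;-1 0.003 0.043 0.015 7.5;-1 -0.013 0.032 0.019 0.0;-1 -0.013 0.032 0.019 0.0;-1 -0.013 0.032 0.019 0.0
-1 -0.013 0.032 0.019 0.0;-1 -0.013 0.032 0.019 0.0;-1 -0.013 0.032 0.019 0.0;-1 -0.013 0.032 0.019 0.0;-1 -0.013 0.032 0.019 0.0
```

apply_moves(series="-1 -0.036 0.027 0.022 5.7;-1 -0.033 0.031 0.022 5.7;-1 -0.030 0.034 0.022 5.7;-1 -0.026 0.036 0.022 5.7;-1 -0.022 0.039 0.022 5.7;-1 -0.018 0.041 0.022 5.7;-1 -0.014 0.042 0.022 5.7;-1 -0.038 0.019 0.015 7.5;-1 -0.035 0.024 0.015 7.5;-1 -0.032 0.029 0.015 7.5")

```text
time: 41.22
ee_pos: [0.3194, 0.3452, 0.5668]
tool_rot: [-0.031, 0.788, 0.612, -0.048]
wrist_force: [1.2, -0.7, 0.0]
gripper_width: 0.0852
gripper_force: 0.0
```

apply_moves(series="-1 -0.028 0.033 0.015 7.5;-1 -0.023 0.036 0.015 7.5;-1 -0.019 0.039 0.015 7.5;-1 -0.013 0.041 0.015 7.5;-1 -0.008 0.042 0.015 7.5;-1 -0.002 0.043 0.015 7.5;-1 0.003 0.043 0.015 7.5;-1 -0.013 0.032 0.019 0;-1 -0.013 0.032 0.019 0;-1 -0.013 0.032 0.019 0")

```text
time: 42.48
ee_pos: [0.4767, -0.0055, 0.3895]
tool_rot: [-0.007, 0.978, 0.203, -0.056]
wrist_force: [0.6, 0.5, 0.4]
gripper_width: 0.0856
gripper_force: 0.0
```

apply_moves(series="-1 -0.013 0.032 0.019 0;-1 -0.013 0.032 0.019 0;-1 -0.013 0.032 0.019 0;-1 -0.013 0.032 0.019 0;-1 -0.013 0.032 0.019 0;-1 0 0 0 0")

```text
time: 43.22
ee_pos: [0.4693, -0.1795, 0.2955]
tool_rot: [-0.008, 0.978, 0.201, -0.057]
wrist_force: [-0.3, -0.6, 0.8]
gripper_width: 0.0855
gripper_force: 0.0
```

```bash
python3 - <<'E'
from h import *
s,p,R=st(); a=save("wrist","w8")
L=nets.mark_of("wrist","dish_grip"); print([(np.round(d["centre"]),round(d["conf"],2),atz("wrist",d["centre"],.12).round(4)) for d in L])
D=nets.mark_of("wrist","dish"); print([(np.round(d["centre"]),round(d["conf"],2),atz("wrist",d["centre"],.03).round(4)) for d in D])
E
```

```text
t 43.23 q [-0.546  0.318  1.554 -0.068  1.365  0.637] p [ 0.4693 -0.1795  0.2955] r 0.5025 w 0.0855 lean 6.6
[[ 0.913  0.392 -0.115]
 [ 0.394 -0.919 -0.008]
 [-0.109 -0.038 -0.993]]
[(array([338., 141.]), 0.87, array([ 0.5127, -0.2144,  0.12  ])), (array([260., 300.]), 0.76, array([ 0.3006, -0.2155,  0.12  ])), (array([ 82., 166.]), 0.6, array([0.3821, 0.0185, 0.12  ]))]
[(array([121., 152.]), 0.92, array([0.376 , 0.0196, 0.03  ])), (array([264., 266.]), 0.79, array([ 0.2927, -0.2169,  0.03  ])), (array([328., 128.]), 0.69, array([ 0.5117, -0.2137,  0.03  ]))]
```

View pics/w8.png

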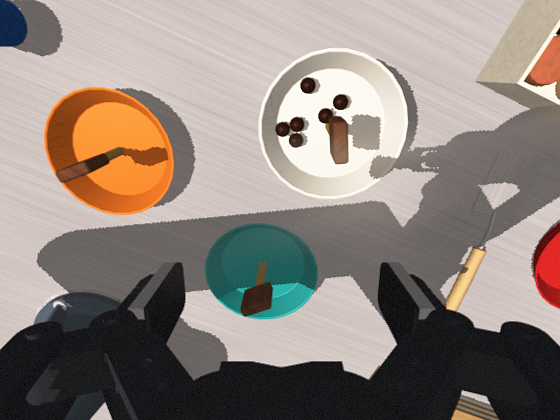

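The wrist view shows all six balls in the white dish, at (308,85), (340,102), (326,115), (283,129), (297,124) and (296,140). The handle runs from about (337,118) to (341,163). I'll measure its axis precisely.

```bash
python3 - <<'E'
from h import *
a=cv2.imread("pics/w8.png")[:,:,::-1].astype(int); g=a[110:170,322:356]
m=(g[:,:,0]>g[:,:,2]+15)&(g.sum(2)<400)
for k in range(0,60,3): print(110+k,"".join("%4d"%(g[k,j,0]) if m[k,j] else "   ." for j in range(0,34,2)))
n,l,ss,c=cv2.connectedComponentsWithStats((m&(g[:,:,0]>75)).astype(np.uint8)); i=1+np.argmax(ss[1:,4]); y,x=np.nonzero(l==i)
r=cv2.minAreaRect(np.c_[x+322,y+110].astype(np.float32)); print(r); W=np.array([atz("wrist",q,.142)[:2] for q in cv2.boxPoints(r)]); print(W.round(4), W.mean(0)); e=[W[1]-W[0],W[2]-W[1]]; print([(np.linalg.norm(v).round(4),np.degrees(np.arctan2(v[1],v[0])).round(1)) for v in e])
E
```

```text
110   32  40  42  31   .   .   .   .   .   .   .   .   .   .   .   .   .
113   53  60  57  42  34   .   .   .   .   .   .   .   .   .   .   .   .
116   73  83  56  44  40  59  97  92 121   .   .   .   .   .   .   .   .
119   48  45  44  55  79  71  66  64  62  61  54   .   .   .   .   .   .
122   66  28  27  45  79  81  79  91  90  97  98 103 139   .   .   .   .
125    .   . 142 127  78  89 126 120 121 118 118 120  92 135   .   .   .
128    .   . 136 135  72  85 119 125 123 120 122 124  97 131   .   .   .
131    .   .   . 136  78  83 121 124 125 126 124 126 105 130   .   .   .
134    .   .   .   .  81  84 124 131 129 136 133 134 104   .   .   .   .
137    .   .   .   .  81  95 126 136 138 141 134 133 104   .   .   .   .
140    .   .   .   .  84  97 134 147 142 140 134 136 115   .   .   .   .
143    .   .   .   .  97 103 142 146 139 142 136 140 111   .   .   .   .
146    .   .   .   . 111 108 133 142 145 143 132 125 118   .   .   .   .
149    .   .   .   . 135 115 131 151 139 132 131 137 126   .   .   .   .
152    .   .   .   .   . 116 129 135 132 137 147 141 134   .   .   .   .
155    .   .   .   .   . 109 125 140 145 146 146 149 135   .   .   .   .
158    .   .   .   .   .   . 126 145 153 145 149 148 137   .   .   .   .
161    .   .   .   .   .   . 149 143 151 148 145 143 134   .   .   .   .
164    .   .   .   .   .   .   .   .   .   .   .   .   .   .   .   .   .
167    .   .   .   .   .   .   .   .   .   .   .   .   .   .   .   .   .
((336.5, 140.5), (45.0, 23.0), 90.0)
[[ 0.5293 -0.1899]
 [ 0.5376 -0.2088]
 [ 0.5007 -0.2282]
 [ 0.492  -0.2083]] [ 0.5148956  -0.20878018]
[(np.float64(0.0206), np.float64(-66.5)), (np.float64(0.0416), np.float64(-152.3))]
```

```bash
python3 - <<'E'
from h import *
from scan import *
s,p,R=st(); G=[((.5138,-.2138,.21),6,-4.4),((.5138,-.2138,.118),5,0)]
rows(G); line(np.array(s["joint_pos"]),G+[((.5138,-.2138,.26),8,0)])
E
```

```text
t 43.38 q [-0.541  0.314  1.553 -0.067  1.366  0.637] p [ 0.4704 -0.1774  0.2975] r 0.5027 w 0.0852 lean 6.4
[[ 0.912  0.396 -0.112]
 [ 0.397 -0.918 -0.009]
 [-0.106 -0.036 -0.994]]
-1 0.006 0.009 0.014 -0.7;-1 0.006 0.009 0.014 -0.7;-1 0.006 0.009 0.014 -0.7;-1 0.005 0.009 0.014 -0.7;-1 0.005 0.009 0.014 -0.7;-1 0.005 0.009 0.014 -0.7;-1 0.002 0.001 0.018 0.0;-1 0.002 0.001 0.018 0.0;-1 0.002 0.001 0.018 0.0;-1 0.002 0.001 0.018 0.0
-1 0.002 0.001 0.018 0.0
3 [-0.56  0.42  1.55 -0.07  1.26  0.58] [ 0.503 -0.203  0.237] lean 6.4 H -175.0 k 1.0
5 [-0.56  0.47  1.55 -0.07  1.21  0.55] [ 0.514 -0.214  0.21 ] lean 6.4 H -175.0 k 1.0
-
3 [-0.56  0.57  1.61 -0.08  1.05  0.56] [ 0.514 -0.214  0.136] lean 6.4 H -175.0 k 1.0
4 [-0.56  0.6   1.62 -0.08  1.01  0.57] [ 0.514 -0.214  0.118] lean 6.4 H -175.0 k 1.0
-
3 [-0.56  0.5   1.57 -0.07  1.17  0.55] [ 0.514 -0.214  0.189] lean 6.4 H -175.0 k 1.0
7 [-0.56  0.41  1.49 -0.07  1.33  0.54] [ 0.514 -0.214  0.26 ] lean 6.4 H -175.0 k 1.0
-
```

apply_moves(series="-1 0.006 0.009 0.014 -0.7;-1 0.006 0.009 0.014 -0.7;-1 0.006 0.009 0.014 -0.7;-1 0.005 0.009 0.014 -0.7;-1 0.005 0.009 0.014 -0.7;-1 0.005 0.009 0.014 -0.7;-1 0 0 0 0")

```text
time: 44.25
ee_pos: [0.5131, -0.2139, 0.2064]
tool_rot: [-0.01, 0.97, 0.238, -0.057]
wrist_force: [-1.1, -0.1, -0.8]
gripper_width: 0.0852
gripper_force: 0.0
```

```bash
python3 - <<'E'
from h import *
from scan import *
s,p,R=st(); print(np.degrees(np.arctan2(R[1,1],R[0,1])))
camera("wrist"); print([(np.round(d["centre"]),round(d["conf"],2),atz("wrist",d["centre"],.12).round(4)) for d in nets.mark_of("wrist","dish_grip")])
rows([((.5138,-.2138,.118),6,0)])
E
```

```text
t 44.25 q [-0.557  0.489  1.537 -0.072  1.209  0.561] p [ 0.5131 -0.2139  0.2064] r 0.5559 w 0.0852 lean 6.6
[[ 0.88   0.461 -0.114]
 [ 0.463 -0.886 -0.008]
 [-0.105 -0.046 -0.993]]
-62.52846129117806
[(array([193., 363.]), 0.75, array([ 0.3126, -0.2154,  0.12  ])), (array([291., 168.]), 0.73, array([ 0.5343, -0.2073,  0.12  ])), (array([286., 198.]), 0.58, array([ 0.5115, -0.2154,  0.12  ]))]
-1 0.002 0.001 0.015 0.0;-1 0.002 0.001 0.015 0.0;-1 0.002 0.001 0.015 0.0;-1 0.002 0.001 0.015 0.0;-1 0.002 0.001 0.015 0.0;-1 0.002 0.001 0.015 0.0
```

apply_moves(series="-1 0.002 0.001 0.015 0;-1 0.002 0.001 0.015 0;-1 0.002 0.001 0.015 0;-1 0.002 0.001 0.015 0;-1 0.002 0.001 0.015 0;-1 0.002 0.001 0.013 0;-1 0 0 0 0")

```text
time: 45.22
ee_pos: [0.5162, -0.2139, 0.1177]
tool_rot: [-0.01, 0.969, 0.238, -0.057]
wrist_force: [-0.0, 0.4, -0.0]
gripper_width: 0.0854
gripper_force: 0.0
```

apply_moves(series="0.4 0 0 0 0;0.5 0 0 0 0;0.55 0 0 0 0;0.6 0 0 0 0;0.65 0 0 0 0;0.7 0 0 0 0;1 0 0 0 0;1 0 0 0 0;1 0 0 0 0;1 0 0 0 0")

```text
time: 46.48
ee_pos: [0.5164, -0.2136, 0.1193]
tool_rot: [-0.009, 0.97, 0.238, -0.056]
wrist_force: [-1.7, 5.6, 4.2]
gripper_width: 0.0116
gripper_force: 58.7
```

```bash
python3 - <<'E'
from h import *
from scan import *
s,p,R=st(); print(s["gripper_force"],s["wrist_force"],s["torque"])
rows([(p+[0,0,.135],18,0)],1)
a=save("wrist","w9")
E
```

```text
t 46.48 q [-0.554  0.606  1.607 -0.078  1.022  0.579] p [ 0.5164 -0.2136  0.1193] r 0.5588 w 0.0116 lean 6.5
[[ 0.88   0.461 -0.113]
 [ 0.463 -0.886 -0.009]
 [-0.104 -0.045 -0.994]]
58.74005145393312 [-1.73965074  5.62031388  4.21333396] [ 0.86735845  0.34670876 -0.10238542]
1 -0.001 -0.000 -0.007 0.0;1 -0.001 -0.000 -0.007 0.0;1 -0.001 -0.000 -0.007 0.0;1 -0.001 -0.000 -0.007 0.0;1 -0.001 -0.000 -0.007 0.0;1 -0.001 -0.000 -0.007 0.0;1 -0.001 -0.000 -0.007 0.0;1 -0.001 -0.000 -0.007 0.0;1 -0.001 -0.000 -0.007 0.0;1 -0.001 -0.000 -0.007 0.0
1 -0.001 -0.000 -0.007 0.0;1 -0.001 -0.000 -0.007 0.0;1 -0.001 -0.000 -0.007 0.0;1 -0.001 -0.000 -0.007 0.0;1 -0.001 -0.000 -0.007 0.0;1 -0.001 -0.000 -0.007 0.0;1 -0.001 -0.000 -0.007 0.0;1 -0.001 -0.000 -0.007 0.0
```

View pics/w9.png

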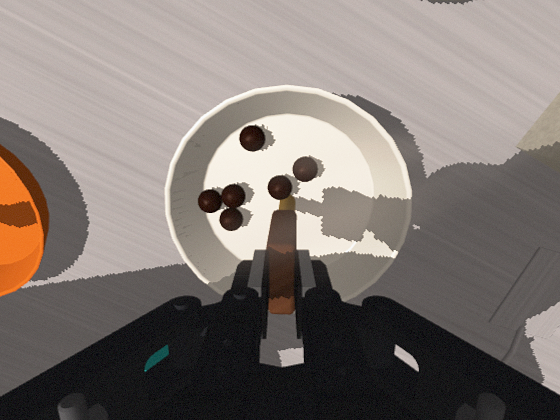

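The handle sits between the pads (270-297, 210-312) and all six balls are in the dish. I'll lift gently.

apply_moves(series="1 0 0 -0.002 0;1 0 0 -0.004 0;1 -0.001 0 -0.006 0;1 0 0 -0.006 0;1 -0.001 0 -0.006 0;1 -0.001 0 -0.006 0;1 0 0 -0.004 0;1 0 0 0 0")

```text
time: 47.52
ee_pos: [0.5183, -0.2155, 0.1536]
tool_rot: [-0.008, 0.97, 0.238, -0.055]
wrist_force: [0.1, -0.0, -4.4]
gripper_width: 0.0117
gripper_force: 58.5
```

```bash
python3 - <<'E'
from h import *
s,p,R=st(); print(s["gripper_force"],s["wrist_force"],s["torque"])
a=save("wrist","w10"); b=save("scene","s10")
f=lambda im:cv2.resize(im,(400,300),interpolation=cv2.INTER_CUBIC)
cv2.imwrite("pics/v10.png",np.hstack([f(a),f(b[140:230,200:320])])[:,:,::-1])
# level check: rim ellipse in the wrist view before/after, in camera frame
for n in("w9","w10"):
    im=cv2.imread(f"pics/{n}.png").astype(int); print(n,im[60:330,150:430].min(2).mean().round(1))
for c in("wrist","scene"): print(c,[(np.round(d["centre"]),round(d["conf"],2)) for d in nets.mark_of(c,"dish")][:3])
E
```

```text
t 47.52 q [-0.555  0.561  1.576 -0.076  1.095  0.572] p [ 0.5183 -0.2155  0.1536] r 0.5613 w 0.0117 lean 6.4
[[ 0.88   0.461 -0.111]
 [ 0.463 -0.886 -0.01 ]
 [-0.103 -0.042 -0.994]]
58.512244150042534 [ 0.11059735 -0.02576459 -4.40484667] [ 0.04246455 -0.23643262 -0.02537295]
w9 133.2
w10 132.7
wrist [(array([  1., 192.]), 0.86), (array([286., 196.]), 0.85)]
scene [(array([305., 184.]), 0.69), (array([256., 190.]), 0.68), (array([438., 336.]), 0.68)]
```

apply_moves(series="1 -0.001 0 -0.005 0;1 -0.001 0 -0.008 0;1 -0.001 0 -0.01 0;1 -0.001 0 -0.01 0;1 -0.001 0 -0.01 0;1 -0.001 0 -0.01 0;1 -0.001 0 -0.01 0;1 -0.001 0 -0.01 0;1 -0.001 0 -0.01 0;1 -0.001 0 -0.008 0")

```text
time: 48.98
ee_pos: [0.5195, -0.2192, 0.2453]
tool_rot: [-0.008, 0.97, 0.238, -0.056]
wrist_force: [0.2, 0.2, -4.1]
gripper_width: 0.0119
gripper_force: 58.6
```

apply_moves(series="1 0 0 -0.005 0;1 0 0 -0.002 0;1 0 0 0 0;1 0 0 0 0;1 0 0 0 0")

```text
time: 49.6
ee_pos: [0.52, -0.219, 0.2512]
tool_rot: [-0.009, 0.97, 0.238, -0.056]
wrist_force: [-0.4, 0.2, -4.6]
gripper_width: 0.0114
gripper_force: 58.6
```

```bash
python3 - <<'E'
from h import *
from scipy.optimize import least_squares
s,p,R=st(); print(s["wrist_force"],np.abs(s["joint_vel"]).max())
a=save("wrist","w11"); i=camera_info("wrist"); K=np.array(i["intrinsics"]); Rc=np.array(i["R"]); tc=np.array(i["t"])
def fitrim(im):
    hsv=cv2.cvtColor(im,cv2.COLOR_RGB2HSV).astype(int)
    L=[d for d in nets.silhouettes("wrist","dish") if abs(d["centre"][0]-287)<45 and d["centre"][1]<280]
    m=L[0]["region"].astype(np.uint8); c=max(cv2.findContours(m,0,1)[0],key=cv2.contourArea)[:,0]
    c=c[c[:,1]<235]; print(L[0]["conf"],len(c),c.min(0),c.max(0))
    th=np.linspace(0,2*np.pi,720)
    def f(x):
        o=Ro.from_rotvec([x[0],x[1],0]); P=o.apply(np.c_[.085*np.cos(th),.085*np.sin(th),0*th+.034])+[x[2],x[3],x[4]]
        q=(Rc@P.T).T+tc; u=(K@q.T).T; u=u[:,:2]/u[:,2:]
        return np.min(np.linalg.norm(c[:,None]-u[None],axis=2),axis=1)
    z0=p[2]-.088
    best=least_squares(lambda x:np.r_[f(x),200*(x[2:5]-[p[0],p[1],z0])*np.array([1,1,4])],[0,0,p[0],p[1],z0],diff_step=1e-3,loss="soft_l1")
    return best
b=fitrim(a); print("tilt rotvec",b.x.round(4),"rms",np.sqrt(np.mean(b.fun**2)).round(2))
print("balls:")
g=cv2.cvtColor(a,cv2.COLOR_RGB2GRAY)[80:260,170:400]; n,l,ss,c=cv2.connectedComponentsWithStats((g<70).astype(np.uint8))
print([(int(ss[k,4]),(c[k]+[170,80]).round().tolist()) for k in range(1,n) if ss[k,4]>60])
camera("scene"); print([(np.round(d["centre"]),round(d["conf"],2)) for d in nets.mark_of("scene","choc0_center")],[(np.round(d["centre"]),round(d["conf"],2)) for d in nets.mark_of("scene","dish")])
for d in nets.mark_of("scene","dish"):
    # height if above (p.x,p.y)
    C,v=ray("scene",d["centre"]); k=((p[:2]-C[:2])@v[:2])/(v[:2]@v[:2]); print((C+k*v).round(3))
E
```

```text
t 49.6 q [-0.558  0.45   1.467 -0.07   1.316  0.551] p [ 0.52   -0.219   0.2512] r 0.5642 w 0.0114 lean 6.5
[[ 0.88   0.461 -0.113]
 [ 0.463 -0.886 -0.009]
 [-0.104 -0.044 -0.994]]
[-0.42143566  0.21554641 -4.56635501] 0.002702211112623055
0.58 407 [165  85] [411 234]
tilt rotvec [-0.000e+00 -5.000e-04  5.165e-01 -2.224e-01  1.581e-01] rms 0.62
balls:
[(509, [252.0, 138.0]), (263, [304.0, 173.0]), (451, [279.0, 187.0]), (1300, [224.0, 204.0]), (203, [283.0, 215.0]), (280, [282.0, 255.0])]
[] [(array([254., 169.]), 0.73), (array([306., 185.]), 0.73), (array([331., 221.]), 0.7), (array([206., 154.]), 0.59), (array([259., 208.]), 0.33), (array([255., 148.]), 0.27)]
[ 0.518 -0.218  0.166]
[ 0.382 -0.094  0.098]
[ 0.324 -0.011 -0.048]
[ 0.662 -0.288  0.252]
[ 0.513 -0.214 -0.013]
[ 0.511 -0.213  0.253]
```

The dish is held about 13 cm above the stand. The rim fits a level pose (0.6 px rms), all six balls are in it at unchanged positions, and the arm is at rest, so I'm handing in.

```bash
python3 -c "
from station import job_done
print(job_done())"
```

```text
the job is handed in; nothing more can be done
None
```

The job is handed in, with no verdict returned: all six balls were poured into the white dish, the empty cup was set down upright and released, and the dish was held level and steady about 13 cm above its stand; I viewed 12 pictures, over the limit of 10.

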